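# Set the bottle cradle for a standard bottle and pinch its cam lever shut

### The job

Set up the bottle cradle for a standard bottle: take the smaller of the two beech neck rests out of the compartment tray, seat it fully down on the spigot of the cradle's sliding leg, and slide the leg until its pointer stands at the long line of the scale. Then pinch the cam lever flat shut against the leg's finger grip without letting the leg creep off the line, and finish while still gripping leg and lever there: do not let go. Leave the other things on the counter and in the tray where they are.

Things in the scene. Friction and masses are not known exactly. Their poses are not given: they have to be found in the camera images.
- rest_small_center (a point): centre of the smaller beech neck rest, a loose upright U-block in the tray: 46 mm wide (own x), 24 thick (y), 42 tall, about 40 g; this point is 21 mm above its underside. Groove 32 mm wide, 16 deep in its top along its y; solid sides below it, good to grip across the 46 mm. Underneath a blind slot 24 mm (x) by 13 (y), 20 deep. Same either way round
- rest_large_center (a point): the larger beech neck rest, for magnums, same shape but 62 mm wide, 50 mm tall, groove 44 mm; to be left in the tray. This point is its centre, 25 mm above its underside
- tray: wooden tray fixed to the counter, 136 mm (own x) by 192 (y), 22 high, walls and floor 4 mm; three compartments along y, each 128 by about 58 mm, centred near y = -63, 0, +63 mm. The small rest, the large rest and a spare rubber roller (28 mm thick, 74 long, lying) have one each in any order, the rests' widths roughly along the tray's x. Origin: centre of its underside
- cradle: bottle cradle fixed to the counter: base plate 130 mm (own x) by 470 (y), top 12 mm above the counter; a steel rail on edge, 10 mm wide, along y at x = 0, carries the sliding leg on the -y half; two rubber rollers for the bottle (tops 74 mm up) and an end stop are on the +y half. Origin: centre of its underside; z up
- leg_spigot (a point): foot of the spigot on the leg's flat top, 62 mm above the counter; axes as the cradle's. Spigot: steel blade 20 mm along x by 9 along y, 18 tall, top 5 mm stepped narrower (16 by 5.4 at the tip). The small rest fits over it, its x along this x (either way round), 2 mm play each way; seated, its centre is 21 mm above this point. Leg top: 38 mm wide in x, from y -34 to +20
- leg_index (a point): tip of the pointer that sticks out from the leg low down on the +x side, just above the scale, directly abreast of the spigot (42 mm in +x, same y); axes as the cradle's
- mark (a point): the long white line across the scale plate (22 by 90 mm, top 14 mm above the counter) on the cradle's base; two shorter lines 30 mm either side are for other bottles. The plate may sit anywhere along the base. The line runs along x; axes as the cradle's. The leg is at its mark when pointer tip and this point have the same y in the cradle's frame
- leg_grip (a point): middle of the leg's finger grip, on the rail's axis, 60 mm to -y of the spigot, 45 mm above the counter; axes as the cradle's. The grip is a bar 46 mm long in y (34 to 80 mm behind the spigot), 30 to 60 mm above the counter, ribbed finger face at x = -15 mm; the shut lever's outer face is at x = +15, so together they pinch 30 mm wide, centred here, from above
- lever_tip (a point): centre of the free end of the cam lever, a steel arm 8 mm thick, 18 tall (36 to 54 mm above the counter), turning level on an upright pin on the leg, 26 mm to -y and 13 mm to +x of the spigot; the arm reaches 42 mm from the pin and points to -y when shut. Ajar as at the start, its outer corner is up to 34 mm from the rail's axis.
- leg (a joint): slide of the leg along the rail, m: 0 at the outer (-y) end of the rail, growing to 0.13 towards the rollers (+y). About 2 N of rubbing; it stays where it is left while the lever is open. It starts 30 to 100 mm short of the mark on the -y side
- cam_lever (a joint): angle of the cam lever, rad: 0 shut flat along the finger grip, growing as its tip swings out to +x (up to 1.6). It starts ajar at 0.36 to 0.48 and stays where it is left; turning it takes about 3 N at the tip, and below 0.3, where its cam bears on the rail, up to 6 N; there it drags the leg 2 mm or so towards -y unless that is held. Shut, it stays shut and locks the leg
- crab: bronze crab corkscrew lying on the counter, about 150 by 120 mm, bystander. Origin: under its shell
- bowl: white porcelain bowl of corks, 144 mm wide, 55 mm high, bystander
- bottle_center (a point): standing wine bottle, 75 mm thick, 298 mm tall, bystander; this point is half-way up
There are look-alikes about, which are no part of the job. What is shaped like the part that bears rest_small_center but blue or yellow is not meant.

How it is judged:
By the outcome, as a careful person would: the job done as asked, in the order asked, and still so for the second after the job is handed in, while the arm keeps its last pose, push and grip.
It also fails if it takes over 48 s, if anything falls off the work surface, if the arm or the gripper's body presses on something with over 40 N, if the wrist force passes 120 N, or if a joint passes its speed limit or range.

### The arm

A 6-joint arm with a two-finger parallel gripper is mounted at the origin on the work surface. World frame = base frame: x ahead of the robot, y to its left, z up, the work surface at z = 0. Lengths are in m, angles in rad, forces in N, time in s.
With the tool pointing down it reaches from about 0.425 to 0.95 m from the base axis. Payload 3.5 kg.
Tool frame: the origin (TCP) lies on the mounting face of the last link; the fingertips stand 173 mm ahead of it and the grasp point (between the pads) lies 155 mm ahead of it; z points along the fingers, x is the direction in which the jaws open and shut, and the axes are right-handed (so a half turn about z gives the same grasp; the last joint's range is limited). The gripper opens to 85 mm and grips with 20 to 120 N. Pads are 22 mm wide; open, the fingers measure 114 mm over their backs; the gripper's body (76 mm by 85 mm) begins 54 mm behind the grasp point. The pads swing forward as they close: fully open they stand 13 mm farther back than shut.
Start: joints at [1.124, 0.286, 1.577, -0, 1.279, -0.15], TCP at [0.197, 0.645, 0.405] pointing down, gripper open.
Joint ranges: [-2.77, 2.77], [-0.9, 2.22], [0.21, 2.48], [-1.53, 4.67], [0.24, 2.81], [-2.84, 2.84]. Speed limits (rad/s): [2.79, 2.79, 3.14, 3.14, 3.14, 3.14].

### API

Orientations are given as a unit quaternion [x, y, z, w].
In Python, from plant import get_state, read_camera, sign_off gives the robot as it stands.
- The arm moves only by the shell command python3 -m jog 'ROWS' [FORCE]. ROWS is JSON, a list of rows, each an object of numbers: "grip": the closure, from 0 (fully open) to 1 (shut); "x", "y", "z": the shift along the tool's x, y, z in mm; "rx", "ry", "rz": the turn, a rotation vector about the tool's x, y, z in degrees. A call has 1 to 8 rows; each row shifts and turns the commanded pose from where the row before left it, along the tool's axes as they then stand; what a row does not reach is not made up. A row lasts 1/12 s, in which the tool goes at most 41.7 mm and 7.16 degrees, less where a joint would pass 70% of its speed; a pose out of reach is approached as far as the arm can. A call with a gripper value outside its range is refused whole. The fingers move at their own pace and stop on an object; FORCE is the grip in N (left out, the last holds). Time passes only in rows, so rows that do not move let the fingers close. It gives the time, the measured TCP pose, the force and the opening at its end, in the units of the state.
- get_state(): the state, without advancing time (a new reading comes with each control period).
- read_camera(name): name is "scene" or "top"; returns a dict with "frame" (420x560x3 uint8, red, green, blue), "intrinsics" (3x3 intrinsics, pixels), "R" (3x3) and "t" (3): a world point X has camera coordinates R X + t. Camera axes: x right, y down, z forward; pixel columns grow to the right and rows downward; lengths in m; the calibration is good to about 2 mm. A picture is of the moment at which its call begins. There is no depth.
- sign_off(): hands the job in, once; it reports no verdict.
The state is a dict: "time": time; "qpos": joint angles; "dq": joint speeds; "joint_efforts": joint torques, N m; "eef_pos": TCP position; "tcp_rot": TCP orientation; "contact_force": force on the tool from outside, world axes, zero at the start; "wrist_torque": the same for the moment, N m; "opening": opening from 0.0 (shut) to 1.0 (fully open).
Only numpy, scipy, OpenCV 4.12 (cv2) and the standard library are available. Lean on these libraries where they do the work, as an engineer would, in place of code of your own. Each camera call takes 0.05 s, during which the arm holds its last target.

## Working session

There is one attempt and no reset: what is moved stays moved. The work goes in short steps, Python scripts to look and compute and a shell command to move; the robot and the scene stay as the last step left them, time stands still between calls to the robot, and variables do not carry over. Pictures are saved under pics/ and viewed, and the job is handed in when it is done.

```bash
ls; mkdir -p pics; python3 - <<'E'
from plant import *
import cv2,numpy as np
s=get_state();print(s)
for n in("scene","top"):
    d=read_camera(n);cv2.imwrite(f"pics/{n}0.png",d["frame"][:,:,::-1]);print(n,d["intrinsics"],d["R"],d["t"])
    np.savez(f"{n}.npz",**d)
E
```

```text
pics
{'time': 0.0, 'qpos': array([ 1.12400609e+00,  2.87205622e-01,  1.57817021e+00,  5.31107311e-06,
        1.27859249e+00, -1.49983702e-01]), 'dq': array([-0.00092586,  0.00172342, -0.0011992 , -0.00135595, -0.00118184,
        0.00027202]), 'joint_efforts': array([-6.77915941e-04, -4.05988991e+01, -2.92620921e+01, -2.19086483e-04,
        5.75927683e-03, -2.49343270e-05]), 'eef_pos': array([0.19726948, 0.64527422, 0.40332372]), 'tcp_rot': array([ 8.03886658e-01,  5.94781329e-01, -1.05091967e-03,  5.53643388e-04]), 'contact_force': array([-0.04990099,  0.49212514,  0.41745359]), 'wrist_torque': array([0.0121806 , 0.00644127, 0.01188144]), 'opening': 0.9981200163193368}
scene [[471.66475043   0.         278.95890131]
 [  0.         471.66475043 214.91537199]
 [  0.           0.           1.        ]] [[ 0.18855521  0.98202327  0.00878788]
 [ 0.64268408 -0.11662374 -0.7572028 ]
 [-0.74256589  0.14842236 -0.65312074]] [-0.01696285 -0.30582581  1.47146296]
top [[458.87848296   0.         282.16283996]
 [  0.         458.87848296 205.8950876 ]
 [  0.           0.           1.        ]] [[-0.12054957 -0.992706    0.00161243]
 [-0.97027074  0.11748144 -0.21159585]
 [ 0.20986304 -0.02707229 -0.97735592]] [-0.01580201  0.59081217  0.95813382]
```

View pics/scene0.png

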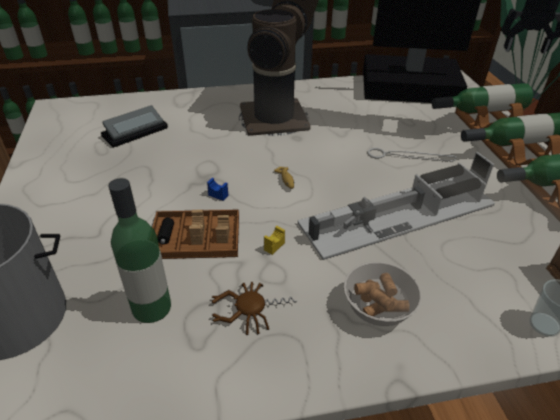

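View pics/top0.png

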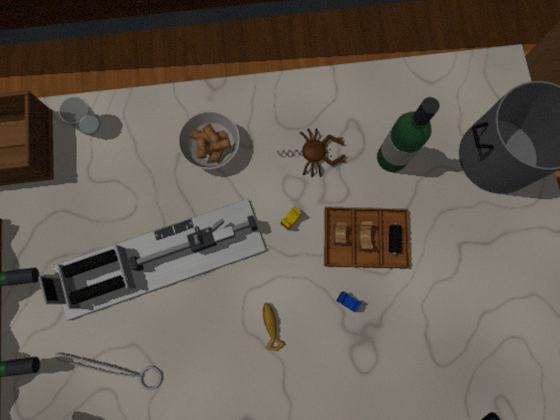

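The scene view shows the tray around (197,232) and the cradle around (400,215). In the top view the tray is at (367,238) and the cradle at (165,258), with the leg near (203,238). Enlarging these areas next.

```bash
cat > h.py <<'E'
import cv2,numpy as np
from plant import *
def crop(img,u0,v0,w,h,k,name):
    c=img[v0:v0+h,u0:u0+w,::-1]; c=cv2.resize(c,None,fx=k,fy=k,interpolation=cv2.INTER_CUBIC)
    c=np.clip(c.astype(float)*1.5,0,255).astype(np.uint8)
    for i in range(0,w,10):
        cv2.putText(c,str(u0+i),(i*k,8),0,.3,(0,255,255),1); cv2.line(c,(i*k,10),(i*k,14),(0,255,255),1)
    for i in range(0,h,10):
        cv2.putText(c,str(v0+i),(0,i*k+3),0,.3,(0,255,255),1); cv2.line(c,(20,i*k),(24,i*k),(0,255,255),1)
    cv2.imwrite(name,c)
def back(d,u,v,z):
    K,R,t=d["intrinsics"],d["R"],d["t"]
    C=-R.T@t; r=R.T@np.linalg.solve(K,[u,v,1.]); return C+r*(z-C[2])/r[2]
def proj(d,X):
    p=d["intrinsics"]@(d["R"]@np.asarray(X)+d["t"]); return p[:2]/p[2]
def ld(n): return dict(np.load(f"{n}.npz"))
E
python3 - <<'E'
from h import *
T=ld("top");S=ld("scene")
crop(T["frame"],160,195,110,80,7,"pics/a1.png")
crop(T["frame"],315,195,105,80,7,"pics/a2.png")
crop(T["frame"],30,195,240,130,3,"pics/a3.png")
crop(S["frame"],295,150,210,110,3,"pics/a4.png")
crop(S["frame"],145,200,105,65,7,"pics/a5.png")
print(proj(T,[0,0,0]),proj(S,[0,0,0]),-T["R"].T@T["t"],-S["R"].T@S["t"])
E
```

```text
[274.59479003 488.85242178] [273.52160678 116.88554762] [ 0.37026595 -0.05915735  1.06147665] [ 1.29240602 -0.23740665  0.72961988]
```

View pics/a1.png

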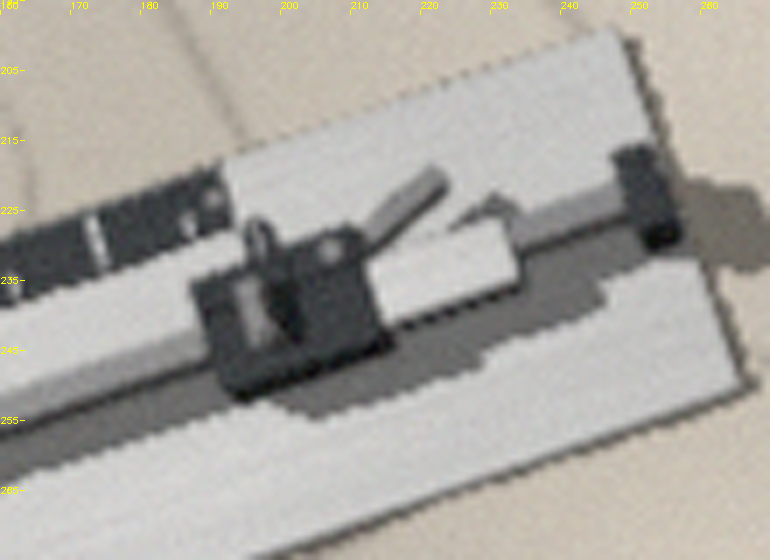

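View pics/a2.png

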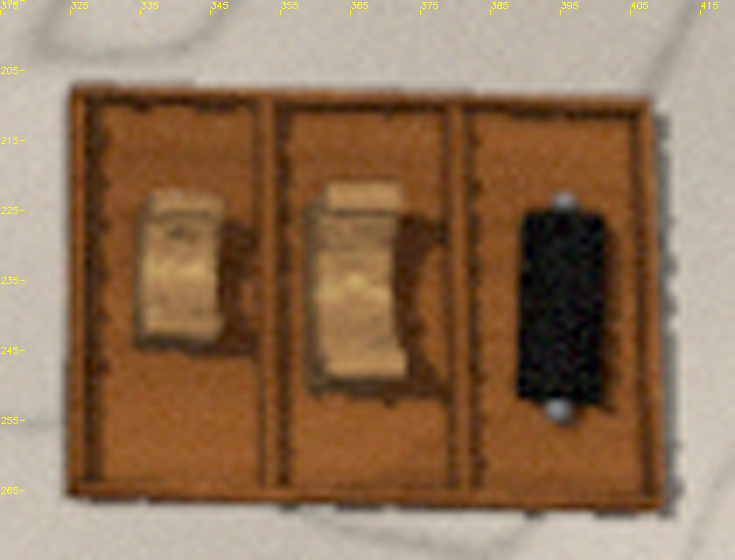

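View pics/a3.png

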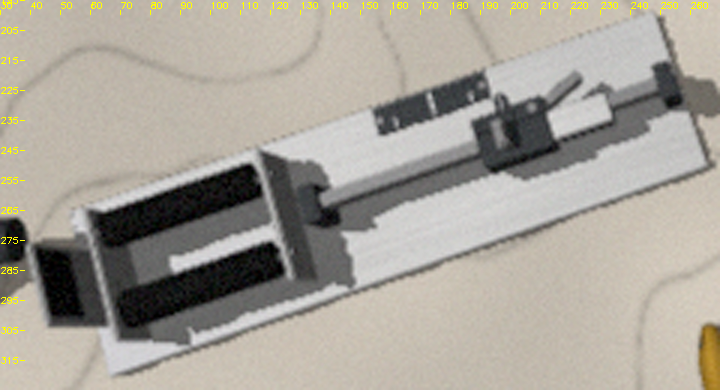

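View pics/a4.png

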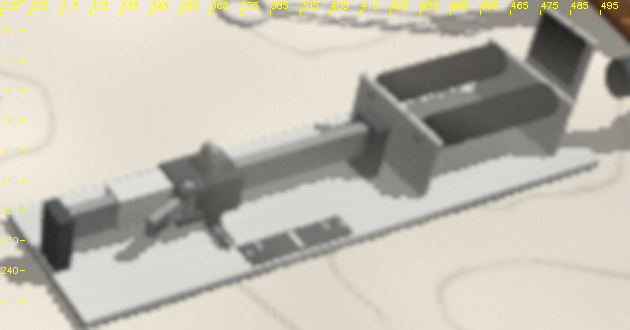

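View pics/a5.png

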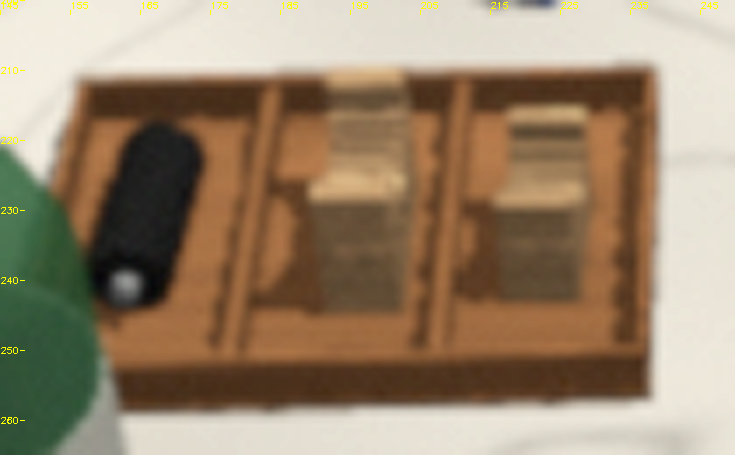

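The top view shows the leg-top corners at (187,236), (210,228), (216,244) and (194,252). The long line runs from (173,226) to (174,234), the lever tip is at (223,220), and the smaller rest is at (340,233). I'll fit the poses next.

```bash
cat > fit.py <<'E'
from h import *
from scipy.optimize import least_squares
T=ld("top");S=ld("scene")
a1=lambda x,y:(160+x/7,195+y/7)
a3=lambda x,y:(30+x/3,195+y/3)
a4=lambda x,y:(295+x/3,150+y/3)
a2=lambda x,y:(315+x/7,195+y/7)
a5=lambda x,y:(145+x/7,200+y/7)
def W(p,X):
    c,s=np.cos(p[2]),np.sin(p[2]); return np.array([p[0]+c*X[0]-s*X[1],p[1]+s*X[0]+c*X[1],X[2]])
obs=[(T,a1(632,38),(.065,-.235,.012)),(T,a1(750,382),(-.065,-.235,.012)),(T,a3(110,373),(-.065,.235,.012)),
(S,a4(85,323),(.065,-.235,.012)),(S,a4(597,160),(.065,.235,.012)),(S,a4(8,215),(-.065,-.235,.012))]
# p: x,y,yaw, spigot y, mark y, mark x, lever angle
leg=[(T,a1(190,285),(.019,.020,.062)),(T,a1(350,228),(.019,-.034,.062)),(T,a1(392,338),(-.019,-.034,.062)),(T,a1(240,400),(-.019,.02,.062)),(T,a1(330,250),(.013,-.026,.062))]
def res(p):
    r=[]
    for d,uv,X in obs: r+=list(proj(d,W(p,X))-uv)
    for d,uv,X in leg: r+=list(proj(d,W(p,(X[0],X[1]+p[3],X[2])))-uv)
    m=a1(95,244); r+=list(proj(T,W(p,(p[5],p[4],.014)))-m)
    m=a4(297,238); r+=list(proj(S,W(p,(p[5],p[4],.014)))-m)
    a=p[6]; tip=(.013+.042*np.sin(a),p[3]-.026-.042*np.cos(a),.054)
    r+=list(proj(T,W(p,tip))-a1(440,178))
    return np.array(r)
if __name__=="__main__":
    so=least_squares(res,[.35,.2,.25,-.1,-.02,.05,.4],loss="soft_l1")
    print(np.round(so.x,4)); print(np.round(so.fun.reshape(-1,2),1).tolist()); np.save("cr.npy",so.x)
    # tray + rest
    tob=[(T,a2(72,88)),(T,a2(650,100)),(T,a2(662,508)),(T,a2(68,495))]
    for d,uv in tob: print("tray top corner",back(d,*uv,.022)[:2])
    for uv in [a5(82,82),a5(655,70),a5(648,352)]: print("S",back(S,*uv,.022)[:2])
    # small rest: top prongs z=.046 : outer prong corners
    for n,uv in [("TL",a2(150,192)),("TR",a2(222,196)),("BR",a2(218,338)),("BL",a2(140,334))]: print(n,back(T,*uv,.046)[:2])
    for n,uv in [("farL",a5(510,106)),("farR",a5(587,106)),("nearR",a5(585,206)),("nearL",a5(494,207))]: print("S",n,back(S,*uv,.046)[:2])
E
python3 fit.py
```

```text
[ 0.5099  0.2025  0.2137 -0.099  -0.0453  0.0529  0.3178]
[[-1.2, -2.2], [-0.2, 0.8], [-0.3, 0.4], [-3.1, -1.6], [-0.2, -1.0], [-2.9, -3.0], [-0.4, -0.7], [0.2, -0.6], [-0.6, -0.1], [-2.6, -0.9], [0.4, 0.0], [-0.9, -0.8], [-0.9, -0.7], [0.6, -0.4]]
tray top corner [ 0.57751767 -0.18663134]
tray top corner [ 0.55051677 -0.37586509]
tray top corner [ 0.41780819 -0.35580597]
tray top corner [ 0.44495892 -0.16655133]
S [ 0.42641061 -0.35199959]
S [ 0.45396392 -0.16560256]
S [ 0.58454598 -0.18413019]
TL [ 0.53592013 -0.2037614 ]
TR [ 0.53185061 -0.2265167 ]
BR [ 0.48668031 -0.21837585]
BL [ 0.49093084 -0.19393836]
S farL [ 0.49176479 -0.21531982]
S farR [ 0.49610768 -0.19138859]
S nearR [ 0.54260523 -0.19711233]
S nearL [ 0.53808183 -0.22447365]
```

```bash
sed -i 's#^a1=.*#L=lambda u,v,k:(lambda x,y:(u+(x+.5)/k-.5,v+(y+.5)/k-.5))\na1=L(160,195,7)#; s#^a3=.*#a3=L(30,195,3)#; s#^a4=.*#a4=L(295,150,3)#; s#^a2=.*#a2=L(315,195,7)#; s#^a5=.*#a5=L(145,200,7)#' fit.py; python3 fit.py
python3 -m jog '[{"rz":7},{"rz":7},{"rz":7},{"rz":7},{"rz":7},{"rz":7},{"rz":7},{"rz":7}]'
cat > go.py <<'E'
from h import *
from scipy.spatial.transform import Rotation as Ro
import sys
# desired grasp point world x y z, yaw deg of tool x (pointing down)
x,y,z,yaw=map(float,sys.argv[1:5]); s=get_state()
R=Ro.from_quat(s["tcp_rot"]); M=R.as_matrix()
Rd=Ro.from_euler("z",yaw,degrees=True)*Ro.from_rotvec([np.pi,0,0])
tcp=np.array([x,y,z])+[0,0,.155]
print("t",s["time"],"F",np.round(s["contact_force"],1),"open",round(s["opening"],3))
print("grasp pt now",np.round(s["eef_pos"]+M[:,2]*.155,4),"yaw",np.degrees(np.arctan2(M[1,0],M[0,0])))
print("turn (tool rv deg)",np.round(np.degrees((R.inv()*Rd).as_rotvec()),2))
d=(tcp-s["eef_pos"])*1e3
print("shift mm, current tool axes",np.round(M.T@d,1)," desired axes",np.round(Rd.as_matrix().T@d,1))
E
python3 go.py .515 -.21 .12 -10.5
```

```text
[ 0.5105  0.2029  0.2162 -0.0988 -0.0457  0.0522  0.3202]
[[-1.1, -2.2], [-0.0, 0.8], [-0.1, 0.7], [-2.2, -0.9], [0.3, -0.7], [-2.3, -2.3], [-0.4, -0.6], [0.2, -0.5], [-0.6, -0.0], [-2.5, -0.8], [0.4, 0.1], [-0.5, -0.4], [-0.5, -0.3], [0.6, -0.4]]
tray top corner [ 0.57864229 -0.18578791]
tray top corner [ 0.55163541 -0.37506003]
tray top corner [ 0.41887104 -0.35501851]
tray top corner [ 0.44602765 -0.1657265 ]
S [ 0.42468123 -0.35297614]
S [ 0.45225211 -0.16638916]
S [ 0.58311522 -0.18486286]
TL [ 0.53700386 -0.20294715]
TR [ 0.53293328 -0.22570716]
BR [ 0.48774388 -0.21757232]
BL [ 0.49199548 -0.19312983]
S farL [ 0.49014264 -0.21611887]
S farR [ 0.49448954 -0.19216299]
S nearR [ 0.54108866 -0.19786624]
S nearL [ 0.53656178 -0.22525451]
t 0.1 F [ 0.7 -0.2  1. ] open 1.0
grasp pt now [0.1971 0.645  0.2484] yaw 72.99492166923956
turn (tool rv deg) [8.000e-02 1.200e-01 8.349e+01]
shift mm, current tool axes [-724.7  554.   129.8]  desired axes [468.3 783.1 128.4]$[0]: bad value
```

```bash
python3 -m jog '[{"rz":7.0,"grip":0.0},{"rz":7.0,"grip":0.0},{"rz":7.0,"grip":0.0},{"rz":7.0,"grip":0.0}]' || python3 -m jog '[{"grip":0,"x":0,"y":0,"z":0,"rx":0,"ry":0,"rz":7},{"grip":0,"x":0,"y":0,"z":0,"rx":0,"ry":0,"rz":7}]'
```

```text
time: 0.27
eef_pos: [0.1973, 0.6454, 0.4038]
tcp_rot: [0.872, 0.49, -0.001, 0.0]
contact_force: [-0.3, -0.8, -0.4]
opening: 1.0$[0]: bad value
```

```bash
python3 -m jog '[{"grip":0.2,"x":0,"y":0,"z":0,"rx":0,"ry":0,"rz":7},{"grip":0.2,"x":0,"y":0,"z":0,"rx":0,"ry":0,"rz":7},{"grip":0.2,"x":0,"y":0,"z":0,"rx":0,"ry":0,"rz":7},{"grip":0.2,"x":0,"y":0,"z":0,"rx":0,"ry":0,"rz":7},{"grip":0.2,"x":0,"y":0,"z":0,"rx":0,"ry":0,"rz":7},{"grip":0.2,"x":0,"y":0,"z":0,"rx":0,"ry":0,"rz":7},{"grip":0.2,"x":0,"y":0,"z":0,"rx":0,"ry":0,"rz":7},{"grip":0.2,"x":0,"y":0,"z":0,"rx":0,"ry":0,"rz":7}]'; 
python3 -m jog '[{"grip":0.2,"x":30,"y":0,"z":5,"rx":0,"ry":0,"rz":7},{"grip":0.2,"x":30,"y":15,"z":5,"rx":0,"ry":0,"rz":7}]'; python3 go.py .515 -.21 .12 -10.5
```

```text
time: 0.93
eef_pos: [0.1973, 0.6454, 0.4039]
tcp_rot: [1.0, 0.023, -0.0, 0.001]
contact_force: [-0.3, -0.3, -0.3]
opening: 0.801
time: 1.1
eef_pos: [0.2555, 0.6314, 0.3945]
tcp_rot: [0.995, -0.097, 0.0, -0.001]
contact_force: [-0.7, -0.6, -1.5]
opening: 0.797
t 1.1 F [-0.7 -0.6 -1.5] open 0.797
grasp pt now [0.2555 0.6317 0.2395] yaw -11.136609849811324
turn (tool rv deg) [-0.1  -0.   -0.64]
shift mm, current tool axes [417.1 775.6 118.1]  desired axes [408.5 780.  119.5]
```

```bash
python3 -m jog '[{"grip":0.2,"x":19,"y":35,"z":3,"rx":0,"ry":0,"rz":0},{"grip":0.2,"x":19,"y":35,"z":3,"rx":0,"ry":0,"rz":0},{"grip":0.2,"x":19,"y":35,"z":3,"rx":0,"ry":0,"rz":0},{"grip":0.2,"x":19,"y":35,"z":3,"rx":0,"ry":0,"rz":0},{"grip":0.2,"x":19,"y":35,"z":3,"rx":0,"ry":0,"rz":0},{"grip":0.2,"x":19,"y":35,"z":3,"rx":0,"ry":0,"rz":0},{"grip":0.2,"x":19,"y":35,"z":3,"rx":0,"ry":0,"rz":0},{"grip":0.2,"x":19,"y":35,"z":3,"rx":0,"ry":0,"rz":0}]'; 
python3 -m jog '[{"grip":0.2,"x":19,"y":35,"z":3,"rx":0,"ry":0,"rz":0},{"grip":0.2,"x":19,"y":35,"z":3,"rx":0,"ry":0,"rz":0},{"grip":0.2,"x":19,"y":35,"z":3,"rx":0,"ry":0,"rz":0},{"grip":0.2,"x":19,"y":35,"z":3,"rx":0,"ry":0,"rz":0},{"grip":0.2,"x":19,"y":35,"z":3,"rx":0,"ry":0,"rz":0},{"grip":0.2,"x":19,"y":35,"z":3,"rx":0,"ry":0,"rz":0},{"grip":0.2,"x":19,"y":35,"z":3,"rx":0,"ry":0,"rz":0},{"grip":0.2,"x":19,"y":35,"z":3,"rx":0,"ry":0,"rz":0}]'; 
python3 -m jog '[{"grip":0.2,"x":19,"y":35,"z":3,"rx":0,"ry":0,"rz":0},{"grip":0.2,"x":19,"y":35,"z":3,"rx":0,"ry":0,"rz":0},{"grip":0.2,"x":19,"y":35,"z":3,"rx":0,"ry":0,"rz":0},{"grip":0.2,"x":19,"y":35,"z":3,"rx":0,"ry":0,"rz":0},{"grip":0.2,"x":0,"y":0,"z":20,"rx":0,"ry":0,"rz":0},{"grip":0.2,"x":0,"y":0,"z":20,"rx":0,"ry":0,"rz":0},{"grip":0.2,"x":0,"y":0,"z":0,"rx":0,"ry":0,"rz":0}]'; python3 go.py .515 -.21 .09 -10.5; python3 - <<'E'
from h import *
for n in("scene","top"):
    d=read_camera(n);cv2.imwrite(f"pics/{n}1.png",d["frame"][:,:,::-1]);np.savez(f"{n}1.npz",**d)
E
```

```text
time: 1.77
eef_pos: [0.3518, 0.3243, 0.3702]
tcp_rot: [0.995, -0.096, -0.0, 0.0]
contact_force: [0.3, 0.9, 1.2]
opening: 0.804
time: 2.43
eef_pos: [0.4475, 0.0203, 0.3464]
tcp_rot: [0.995, -0.096, 0.0, -0.0]
contact_force: [0.6, 0.3, -0.1]
opening: 0.798
time: 3.02
eef_pos: [0.494, -0.1299, 0.2901]
tcp_rot: [0.995, -0.097, -0.004, -0.002]
contact_force: [0.7, 0.1, -0.6]
opening: 0.799
t 3.0167 F [ 0.7  0.1 -0.6] open 0.799
grasp pt now [ 0.4927 -0.1293  0.1351] yaw -11.108036184755287
turn (tool rv deg) [-0.14  0.51 -0.61]
shift mm, current tool axes [36.5 74.7 44.6]  desired axes [35.3 75.  45.1]
```

```bash
python3 - <<'E'
from h import *
a=cv2.imread("pics/scene1.png");b=cv2.imread("pics/top1.png");cv2.imwrite("pics/j1.png",cv2.resize(np.vstack([a[100:380],b[60:380]]),(560,600)))
E
```

```text
(no output)
```

View pics/j1.png

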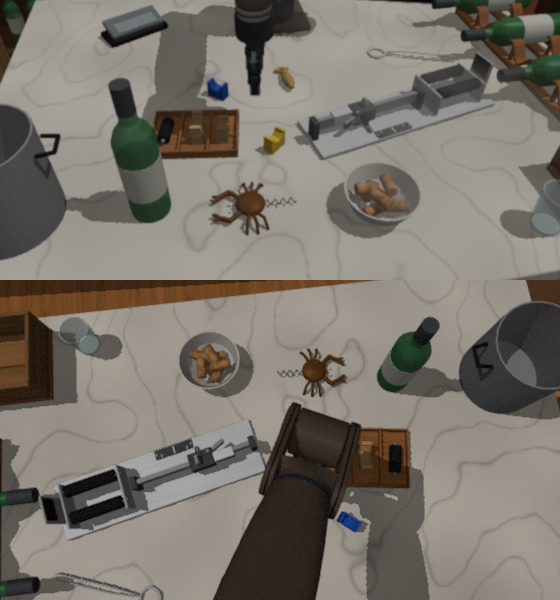

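```bash
python3 -m jog '[{"grip":0.2,"x":17.5,"y":37,"z":5,"rx":0,"ry":0,"rz":0},{"grip":0.2,"x":17.5,"y":37,"z":5,"rx":0,"ry":0,"rz":-0.6},{"grip":0.2,"x":0,"y":0,"z":25,"rx":0,"ry":0.3,"rz":0},{"grip":0.2,"x":0,"y":0,"z":5,"rx":0,"ry":0,"rz":0},{"grip":0.2,"x":0,"y":0,"z":0,"rx":0,"ry":0,"rz":0}]';python3 go.py .514 -.209 .09 -10.5; python3 - <<'E'
from h import *
d=read_camera("scene");np.savez("scene2.npz",**d)
crop(d["frame"],130,120,140,140,4,"pics/b1.png")
crop(d["frame"],180,190,70,60,10,"pics/b2.png")
E
```

```text
time: 3.53
eef_pos: [0.5153, -0.2083, 0.2536]
tcp_rot: [0.996, -0.091, 0.001, -0.001]
contact_force: [-0.2, 0.6, 0.1]
opening: 0.795
t 3.5333 F [-0.2  0.6  0.1] open 0.795
grasp pt now [ 0.5156 -0.2081  0.0986] yaw -10.391753911794268
turn (tool rv deg) [-0.09 -0.1   0.11]
shift mm, current tool axes [-1.2  1.   8.6]  desired axes [-1.2  1.   8.6]
```

View pics/b1.png

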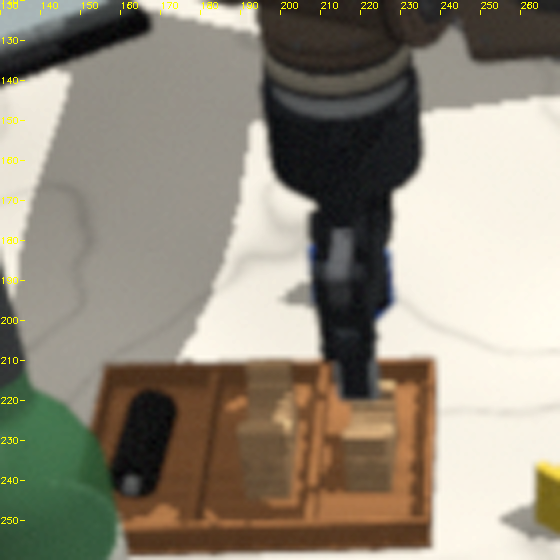

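View pics/b2.png

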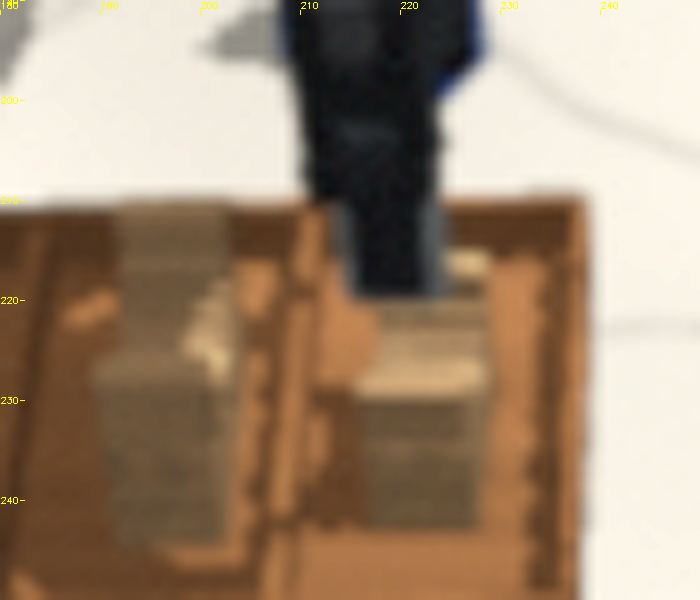

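```bash
python3 - <<'E'
from h import *
S=ld("scene2")
gp=np.array([.5156,-.2081,.0986]);c,s=np.cos(np.radians(-10.4)),np.sin(np.radians(-10.4))
for ox in (.034,.046,-.034):
  for dz in (-.018,-.008):
    for w in(-.011,.011):
      print(ox,dz,w,proj(S,gp+[c*ox-s*w,s*ox+c*w,dz]))
E
```

```text
0.034 -0.018 -0.011 [214.35718716 220.20170958]
0.034 -0.018 0.011 [224.96802122 220.21416012]
0.034 -0.008 -0.011 [213.96601538 216.56536604]
0.034 -0.008 0.011 [224.64818517 216.57888166]
0.046 -0.018 -0.011 [213.79988044 224.06211504]
0.046 -0.018 0.011 [224.51021834 224.07363744]
0.046 -0.008 -0.011 [213.40124268 220.41764925]
0.046 -0.008 0.011 [224.18426507 220.43024269]
-0.034 -0.018 -0.011 [217.32965957 199.61170354]
-0.034 -0.018 0.011 [227.40981503 199.62877706]
-0.034 -0.008 -0.011 [216.97710917 196.02686259]
-0.034 -0.008 0.011 [227.12162176 196.04496393]
```

```bash
python3 -m jog '[{"grip":0.2,"x":-1,"y":0,"z":25,"rx":0,"ry":0,"rz":0},{"grip":0.2,"x":0,"y":0,"z":25,"rx":0,"ry":0,"rz":0},{"grip":0.2,"x":0,"y":0,"z":10,"rx":0,"ry":0,"rz":0},{"grip":0.2,"x":0,"y":0,"z":5,"rx":0,"ry":0,"rz":0},{"grip":0.2,"x":0,"y":0,"z":0,"rx":0,"ry":0,"rz":0},{"grip":0.2,"x":0,"y":0,"z":0,"rx":0,"ry":0,"rz":0}]' 30;python3 go.py .5145 -.208 .025 -10.5
```

```text
time: 4.08
eef_pos: [0.5158, -0.2088, 0.191]
tcp_rot: [0.996, -0.09, 0.003, 0.001]
contact_force: [0.1, -0.5, -0.4]
opening: 0.799
t 4.0833 F [ 0.1 -0.5 -0.4] open 0.799
grasp pt now [ 0.5168 -0.2091  0.036 ] yaw -10.36268104203174
turn (tool rv deg) [ 0.04 -0.4   0.14]
shift mm, current tool axes [-1.5 -0.5 11. ]  desired axes [-1.4 -0.5 11. ]
```

```bash
python3 -m jog '[{"grip":0.2,"x":-1,"y":0,"z":6,"rx":0,"ry":0,"rz":0},{"grip":0.2,"x":0,"y":0,"z":5,"rx":0,"ry":0,"rz":0},{"grip":0.2,"x":0,"y":0,"z":0,"rx":0,"ry":0,"rz":0},{"grip":0.5,"x":0,"y":0,"z":0,"rx":0,"ry":0,"rz":0},{"grip":0.7,"x":0,"y":0,"z":0,"rx":0,"ry":0,"rz":0},{"grip":0.7,"x":0,"y":0,"z":0,"rx":0,"ry":0,"rz":0},{"grip":0.7,"x":0,"y":0,"z":0,"rx":0,"ry":0,"rz":0}]' 30;python3 go.py .5145 -.208 .025 -10.5
```

```text
time: 4.67
eef_pos: [0.5144, -0.2088, 0.179]
tcp_rot: [0.996, -0.091, 0.003, 0.0]
contact_force: [0.4, 0.3, 0.4]
opening: 0.532
t 4.6667 F [0.4 0.3 0.4] open 0.532
grasp pt now [ 0.5153 -0.209   0.024 ] yaw -10.407822612594062
turn (tool rv deg) [ 0.01 -0.33  0.09]
shift mm, current tool axes [-0.  -0.8 -1. ]  desired axes [-0.1 -0.8 -1. ]
```

```bash
python3 -m jog '[{"grip":0.8,"x":0,"y":0,"z":0,"rx":0,"ry":0,"rz":0},{"grip":0.8,"x":0,"y":0,"z":0,"rx":0,"ry":0,"rz":0},{"grip":0.8,"x":0,"y":0,"z":0,"rx":0,"ry":0,"rz":0}]' 40;python3 go.py .5145 -.208 .025 -10.5; python3 - <<'E'
from h import *
d=read_camera("scene");np.savez("scene3.npz",**d)
crop(d["frame"],180,190,70,60,10,"pics/b3.png")
E
```

```text
time: 4.92
eef_pos: [0.5144, -0.2088, 0.179]
tcp_rot: [0.996, -0.091, 0.003, 0.0]
contact_force: [0.2, -0.4, 1.5]
opening: 0.534
t 4.9167 F [ 0.2 -0.4  1.5] open 0.534
grasp pt now [ 0.5153 -0.209   0.024 ] yaw -10.403398961591598
turn (tool rv deg) [ 0.02 -0.33  0.1 ]
shift mm, current tool axes [-0.1 -0.8 -1. ]  desired axes [-0.1 -0.8 -1. ]
```

View pics/b3.png

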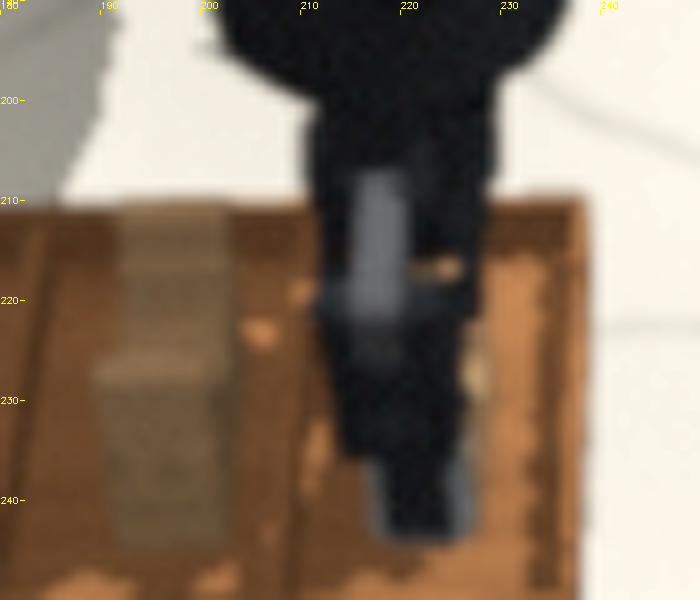

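```bash
python3 -m jog '[{"grip":0.8,"x":0,"y":0,"z":-6,"rx":0,"ry":0,"rz":0},{"grip":0.8,"x":0,"y":0,"z":-20,"rx":0,"ry":0,"rz":0},{"grip":0.8,"x":0,"y":0,"z":-30,"rx":0,"ry":0,"rz":0},{"grip":0.8,"x":0,"y":0,"z":-35,"rx":0,"ry":0,"rz":0},{"grip":0.8,"x":0,"y":0,"z":-30,"rx":0,"ry":0,"rz":0},{"grip":0.8,"x":0,"y":0,"z":-10,"rx":0,"ry":-0.3,"rz":0},{"grip":0.8,"x":0,"y":0,"z":0,"rx":0,"ry":0,"rz":0}]' 40;python3 go.py .5317 .1064 .14 12.4; python3 - <<'E'
from h import *
S=ld("scene");T=ld("top")
crop(S["frame"],320,185,78,58,10,"pics/b4.png")
crop(T["frame"],160,205,70,55,11,"pics/b5.png")
d=read_camera("scene")
crop(d["frame"],160,120,120,140,4,"pics/b6.png")
E
```

```text
time: 5.55
eef_pos: [0.5145, -0.209, 0.3136]
tcp_rot: [0.996, -0.091, 0.003, 0.002]
contact_force: [0.5, -1.2, -1.2]
opening: 0.534
t 5.55 F [ 0.5 -1.2 -1.2] open 0.534
grasp pt now [ 0.5154 -0.2097  0.1586] yaw -10.39474294170058
turn (tool rv deg) [  0.23  -0.34 -22.8 ]
shift mm, current tool axes [ -40.1 -313.4   17.4]  desired axes [  84.6 -304.4   18.6]
```

View pics/b4.png

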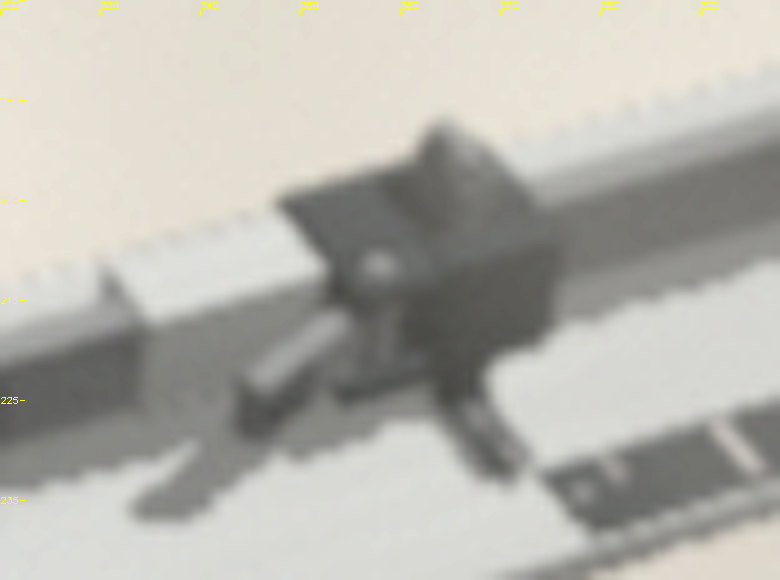

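View pics/b5.png

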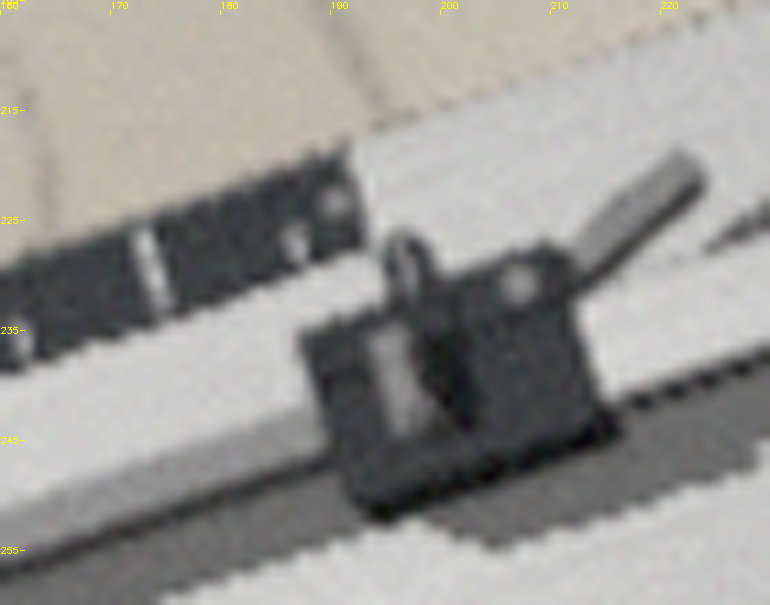

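View pics/b6.png

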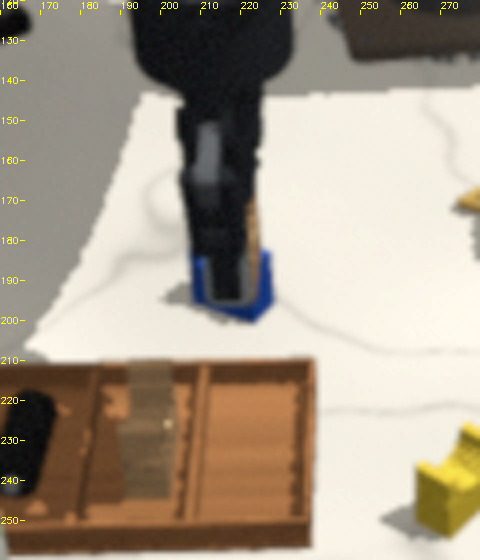

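```bash
cat > fit2.py <<'E'
from fit import *
b4=L(320,185,10);b5=L(160,205,11)
obs=[(T,a1(620,33),(.065,-.235,.012)),(T,a1(738,383),(-.065,-.235,.012)),(T,a3(110,371),(-.065,.235,.012)),
(S,a4(85,323),(.065,-.235,.012)),(S,a4(597,160),(.065,.235,.012)),(S,a4(8,215),(-.065,-.235,.012))]
leg=[(T,b5(302,338),(.019,.020,.062)),(T,b5(553,240),(.019,-.034,.062)),(T,b5(600,412),(-.019,-.034,.062)),(T,b5(352,497),(-.019,.02,.062)),
(T,b5(405,237),(.042,0,.018)),(S,b4(280,203),(-.019,-.034,.062)),(S,b4(558,240),(.019,.02,.062)),(S,b4(500,155),(-.019,.02,.062)),(S,b4(505,478),(.042,0,.018)),
(S,b4(443,125),(0,0,.080))]
def res(p):
    r=[]; off={id(T):p[7:9],id(S):p[9:11]}
    P=lambda d,X:proj(d,W(p,X))+off[id(d)]
    for d,uv,X in obs: r+=list(P(d,X)-uv)
    for d,uv,X in leg: r+=list(P(d,(X[0],X[1]+p[3],X[2]))-uv)
    for y,x in ((145,228),(160,312)): pass
    r+=list(P(T,(p[5],p[4],.014))-b5(152,270))
    r+=list(P(S,(p[5],p[4],.014))-b4(737,447))
    return np.concatenate([r,p[7:11]/1.0])
so=least_squares(res,[.51,.2,.21,-.1,-.04,.05,.3,0,0,0,0],loss="soft_l1")
print(np.round(so.x,4)); print(np.round(so.fun[:-4].reshape(-1,2),1).tolist()); np.save("cr2.npy",so.x)
p=so.x
print("spigot",W(p,(0,p[3],.062)),"yaw",np.degrees(p[2]),"mark-index",p[4]-p[3])
E
python3 fit2.py
python3 -m jog '[{"grip":0.8,"x":0,"y":0,"z":0,"rx":0,"ry":0,"rz":-5.7},{"grip":0.8,"x":0,"y":0,"z":0,"rx":0,"ry":0,"rz":-5.7},{"grip":0.8,"x":0,"y":0,"z":0,"rx":0,"ry":0,"rz":-5.7},{"grip":0.8,"x":0,"y":0,"z":0,"rx":0,"ry":0,"rz":-5.7},{"grip":0.8,"x":8,"y":-30,"z":0,"rx":0,"ry":0,"rz":0},{"grip":0.8,"x":8,"y":-30,"z":0,"rx":0,"ry":0,"rz":0},{"grip":0.8,"x":8,"y":-30,"z":0,"rx":0,"ry":0,"rz":0},{"grip":0.8,"x":8,"y":-30,"z":0,"rx":0,"ry":0,"rz":0}]' 40
python3 -m jog '[{"grip":0.8,"x":8,"y":-30,"z":0,"rx":0,"ry":0,"rz":0},{"grip":0.8,"x":8,"y":-30,"z":0,"rx":0,"ry":0,"rz":0},{"grip":0.8,"x":8,"y":-30,"z":0,"rx":0,"ry":0,"rz":0},{"grip":0.8,"x":8,"y":-30,"z":0,"rx":0,"ry":0,"rz":0},{"grip":0.8,"x":8,"y":-30,"z":0,"rx":0,"ry":0,"rz":0},{"grip":0.8,"x":5,"y":-5,"z":10,"rx":0,"ry":0,"rz":0},{"grip":0.8,"x":0,"y":0,"z":0,"rx":0,"ry":0,"rz":0}]' 40
python3 go.py .5317 .1064 .14 12.4
```

```text
[ 0.5115  0.2053  0.2183 -0.1014 -0.0486  0.0506 -0.4445  0.2705  0.3226
  0.1992  0.8183]
[[-0.3, -1.7], [0.8, 0.4], [-0.8, 1.6], [-0.6, 0.3], [1.6, 0.2], [-0.9, -1.2], [-0.4, -1.1], [0.2, -0.2], [1.1, 0.3], [0.1, 0.7], [-0.5, -1.2], [-1.3, -0.4], [0.8, -0.0], [-2.5, -1.4], [1.1, -0.3], [1.0, 2.4], [-0.2, 0.2], [-0.2, 0.3]]
spigot [0.53349038 0.10635552 0.062     ] yaw 12.509873408638027 mark-index 0.0528095652974586
time: 6.27
eef_pos: [0.518, -0.0831, 0.3063]
tcp_rot: [0.994, 0.107, -0.003, -0.001]
contact_force: [-0.4, -0.5, -0.2]
opening: 0.533
time: 6.85
eef_pos: [0.5285, 0.0782, 0.2953]
tcp_rot: [0.994, 0.11, -0.004, -0.001]
contact_force: [-0.5, -0.9, -1.3]
opening: 0.535
t 6.85 F [-0.5 -0.9 -1.3] open 0.535
grasp pt now [0.5273 0.0783 0.1403] yaw 12.587657240251596
turn (tool rv deg) [-0.11  0.41  0.19]
shift mm, current tool axes [  9.3 -26.8   0.3]  desired axes [  9.2 -26.8   0.3]
```

```bash
python3 -m jog '[{"grip":0.8,"x":11,"y":-26,"z":10,"rx":0,"ry":0.4,"rz":0},{"grip":0.8,"x":0,"y":0,"z":13,"rx":0,"ry":0,"rz":0},{"grip":0.8,"x":0,"y":0,"z":0,"rx":0,"ry":0,"rz":0},{"grip":0.8,"x":0,"y":0,"z":0,"rx":0,"ry":0,"rz":0}]' 40
python3 go.py .5335 .1054 .112 12.4; python3 - <<'E'
from h import *
d=read_camera("scene");np.savez("scene4.npz",**d)
crop(d["frame"],315,165,78,58,10,"pics/c1.png")
d=read_camera("top");np.savez("top4.npz",**d)
crop(d["frame"],130,170,130,110,6,"pics/c2.png")
E
```

```text
time: 7.18
eef_pos: [0.5343, 0.1033, 0.2744]
tcp_rot: [0.994, 0.108, 0.001, -0.0]
contact_force: [-0.3, -0.3, 0.0]
opening: 0.531
t 7.1833 F [-0.3 -0.3  0. ] open 0.531
grasp pt now [0.5345 0.1035 0.1194] yaw 12.35171606594741
turn (tool rv deg) [-0.03 -0.1  -0.05]
shift mm, current tool axes [-0.3 -2.2  7.4]  desired axes [-0.3 -2.2  7.4]
```

View pics/c1.png

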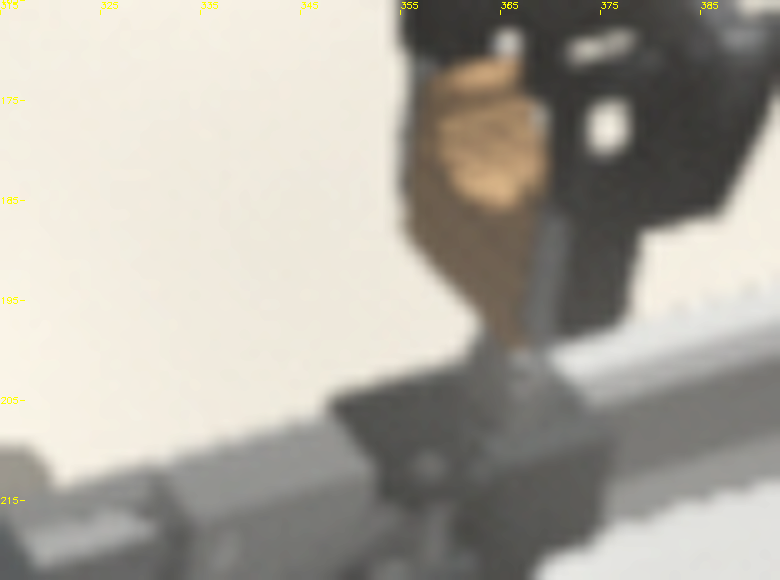

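View pics/c2.png

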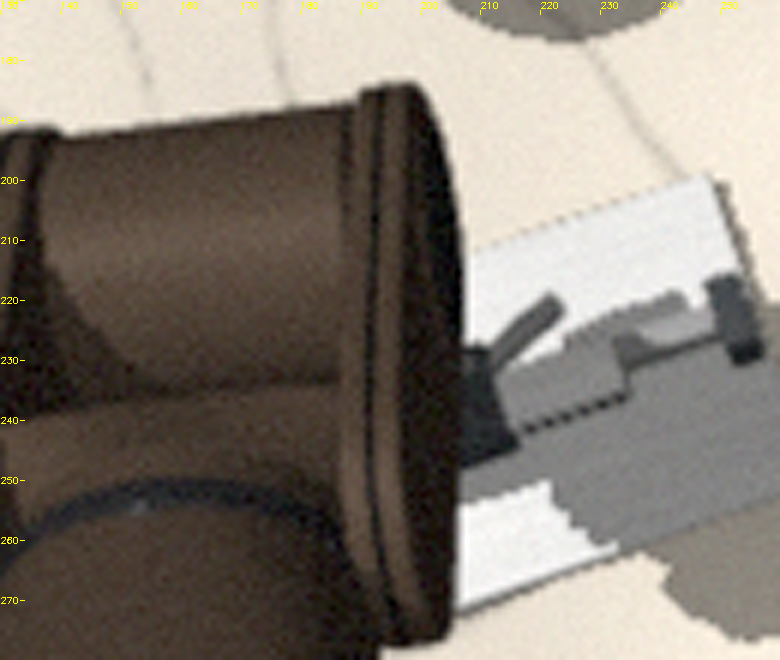

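```bash
cat > chk.py <<'E'
from h import *
S=ld("scene4");p=np.load("cr2.npy")
gp=np.array([.5345,.1035,.1194]);a=np.radians(12.35)
def B(o,X,a): c,s=np.cos(a),np.sin(a);return np.array([o[0]+c*X[0]-s*X[1],o[1]+s*X[0]+c*X[1],o[2]+X[2]])
rest=B(gp,(0,.001,.001),a)
for X in((.023,-.012,-.021),(-.023,-.012,-.021),(.023,.012,-.021)): print("rest corner",X,proj(S,B(rest,X,a)))
sp=B((p[0],p[1],.062),(0,p[3],0),p[2])
for X in((-.008,-.0027,.018),(.008,-.0027,.018),(.008,.0027,.018),(-.01,-.0045,0),(.01,-.0045,0),(.01,.0045,0),(.019,.02,0),(-.019,-.034,0),(.019,-.034,0),(-.019,.02,0)): print("spig",X,proj(S,B(sp,X,p[2])))
E
python3 chk.py
```

```text
rest corner (0.023, -0.012, -0.021) [365.85837754 199.43103179]
rest corner (-0.023, -0.012, -0.021) [354.94279436 187.30118194]
rest corner (0.023, 0.012, -0.021) [375.50209404 196.73334483]
spig (-0.008, -0.0027, 0.018) [361.72618241 196.80298181]
spig (0.008, -0.0027, 0.018) [365.51501481 201.00989085]
spig (0.008, 0.0027, 0.018) [367.63746496 200.4088093 ]
spig (-0.01, -0.0045, 0) [359.57655833 202.77132618]
spig (0.01, -0.0045, 0) [364.23940127 208.05975685]
spig (0.01, 0.0045, 0) [367.74321045 207.04986043]
spig (0.019, 0.02, 0) [375.91483677 207.71518106]
spig (-0.019, -0.034, 0) [346.06640732 203.65533448]
spig (0.019, -0.034, 0) [354.71109498 213.87525387]
spig (-0.019, 0.02, 0) [366.88180477 197.80455051]
```

```bash
cat > ov.py <<'E'
from h import *
import sys
p=np.load("cr2.npy")
def B(o,X,a): c,s=np.cos(a),np.sin(a);return np.array([o[0]+c*X[0]-s*X[1],o[1]+s*X[0]+c*X[1],o[2]+X[2]])
def ov(d,u0,v0,w,h,k,name,dx=0,dy=0,off=(0,0),legdy=0):
    crop(d["frame"],u0,v0,w,h,k,name); im=cv2.imread(name)
    def ln(pts,col,close=True):
        q=[]
        for X in pts:
            u=proj(d,B((p[0]+dx,p[1]+dy,0),X,p[2]))+off; q.append([(u[0]-u0+.5)*k-.5,(u[1]-v0+.5)*k-.5])
        cv2.polylines(im,[np.int32(np.round(np.array(q)*16))],close,col,1,cv2.LINE_AA,4)
    s=p[3]+legdy
    rect=lambda x0,x1,y0,y1,z:[(x0,y0,z),(x1,y0,z),(x1,y1,z),(x0,y1,z)]
    ln(rect(-.019,.019,s-.034,s+.02,.062),(0,0,255))
    ln(rect(-.01,.01,s-.0045,s+.0045,.062),(0,255,0))
    ln(rect(-.01,.01,s-.0045,s+.0045,.075),(0,255,0))
    ln(rect(-.008,.008,s-.0027,s+.0027,.080),(0,255,0))
    ln(rect(-.065,.065,-.235,.235,.012),(255,0,0))
    ln([(.04,p[4],.014),(.062,p[4],.014)],(255,0,255),False)
    ln([(.03,s,.018),(.042,s,.018)],(0,255,255),False)
    ln(rect(-.015,.011,s-.080,s-.034,.06),(255,255,0))
    cv2.imwrite(name,im)
E
python3 - <<'E'
from ov import *
S=ld("scene");T=ld("top")
ov(S,310,180,78,58,10,"pics/d1.png")
ov(T,160,200,75,58,10,"pics/d2.png")
E
```

```text
(no output)
```

View pics/d1.png

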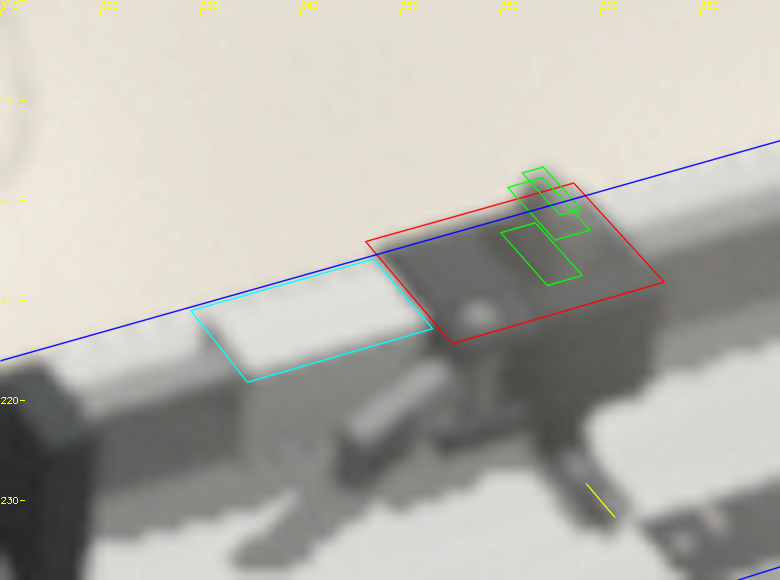

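View pics/d2.png

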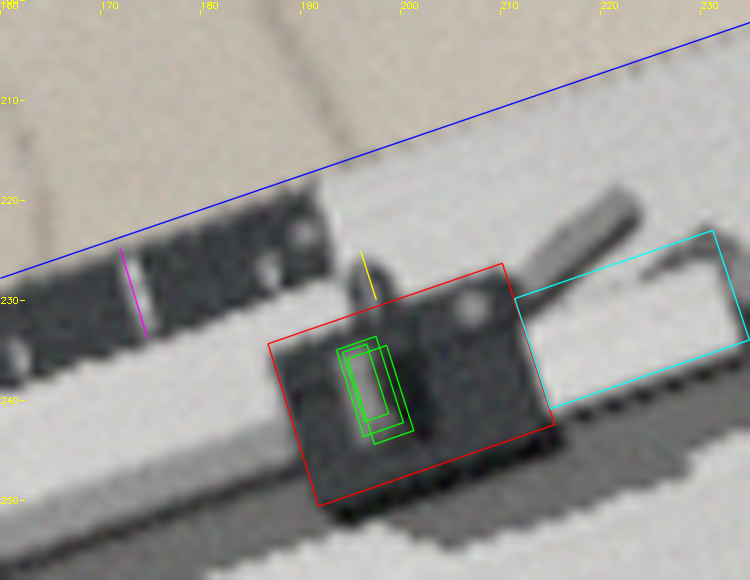

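```bash
python3 -m jog '[{"grip":0.8,"x":0,"y":-2.5,"z":10,"rx":0,"ry":0,"rz":0},{"grip":0.8,"x":0,"y":0,"z":6,"rx":0,"ry":0,"rz":0},{"grip":0.8,"x":0,"y":0,"z":0,"rx":0,"ry":0,"rz":0},{"grip":0.8,"x":0,"y":0,"z":0,"rx":0,"ry":0,"rz":0}]' 40
python3 go.py .5345 .106 .082 12.4; python3 - <<'E'
from h import *
d=read_camera("scene");np.savez("scene5.npz",**d)
crop(d["frame"],315,165,78,58,10,"pics/c3.png")
E
```

```text
time: 7.62
eef_pos: [0.5343, 0.1065, 0.26]
tcp_rot: [0.994, 0.108, 0.003, -0.0]
contact_force: [-0.4, -0.4, -0.7]
opening: 0.537
t 7.6167 F [-0.4 -0.4 -0.7] open 0.537
grasp pt now [0.5351 0.1068 0.105 ] yaw 12.378024160710078
turn (tool rv deg) [-0.01 -0.31 -0.02]
shift mm, current tool axes [-0.   0.6 23. ]  desired axes [ 0.1  0.6 23. ]
```

View pics/c3.png

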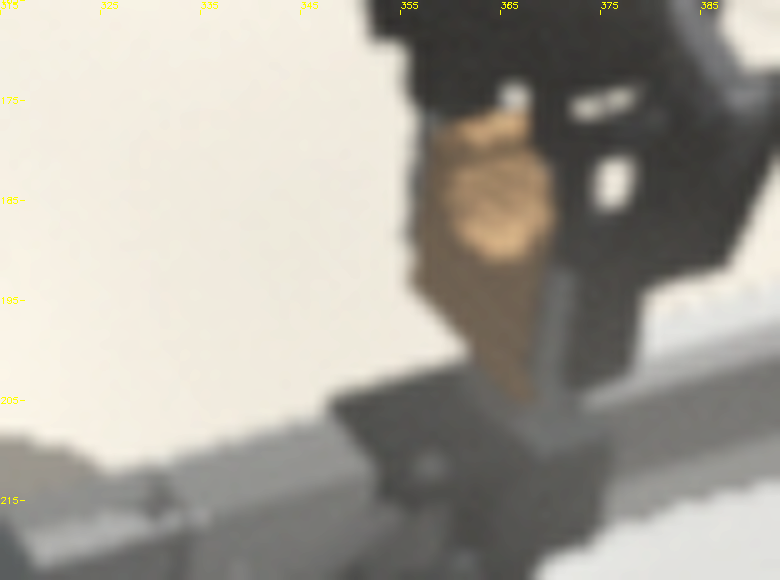

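```bash
python3 -m jog '[{"grip":0.8,"x":0,"y":0.5,"z":4,"rx":0,"ry":-0.2,"rz":0},{"grip":0.8,"x":0,"y":0,"z":3,"rx":0,"ry":0,"rz":0},{"grip":0.8,"x":0,"y":0,"z":2,"rx":0,"ry":0,"rz":0},{"grip":0.8,"x":0,"y":0,"z":2,"rx":0,"ry":0,"rz":0},{"grip":0.8,"x":0,"y":0,"z":0,"rx":0,"ry":0,"rz":0}]' 40
python3 go.py .5345 .106 .082 12.4
```

```text
time: 8.08
eef_pos: [0.5348, 0.1064, 0.2499]
tcp_rot: [0.994, 0.108, 0.001, -0.0]
contact_force: [-1.3, 1.1, 1.7]
opening: 0.536
t 8.0833 F [-1.3  1.1  1.7] open 0.536
grasp pt now [0.5353 0.1065 0.0949] yaw 12.400827139985422
turn (tool rv deg) [-0.01 -0.17  0.  ]
shift mm, current tool axes [-0.4  0.3 12.9]  desired axes [-0.4  0.3 12.9]
```

```bash
python3 -m jog '[{"grip":0.8,"x":0,"y":0,"z":3,"rx":0,"ry":0,"rz":0},{"grip":0.8,"x":0,"y":0,"z":2,"rx":0,"ry":0,"rz":0},{"grip":0.8,"x":0,"y":0,"z":0,"rx":0,"ry":0,"rz":0}]' 40
python3 go.py .5345 .106 .082 12.4
```

```text
time: 8.33
eef_pos: [0.5356, 0.1065, 0.249]
tcp_rot: [0.994, 0.108, 0.0, -0.0]
contact_force: [-11.5, -0.7, 21.7]
opening: 0.534
t 8.3333 F [-11.5  -0.7  21.7] open 0.534
grasp pt now [0.5357 0.1065 0.094 ] yaw 12.446780093374398
turn (tool rv deg) [-0.01 -0.05  0.05]
shift mm, current tool axes [-1.2  0.2 12. ]  desired axes [-1.1  0.2 12. ]
```

```bash
python3 -m jog '[{"grip":0.8,"x":0,"y":0,"z":-5,"rx":0,"ry":0,"rz":0},{"grip":0.8,"x":-2,"y":0,"z":0,"rx":0,"ry":0,"rz":0},{"grip":0.8,"x":0,"y":0,"z":3,"rx":0,"ry":0,"rz":0},{"grip":0.8,"x":0,"y":0,"z":2,"rx":0,"ry":0,"rz":0},{"grip":0.8,"x":0,"y":0,"z":0,"rx":0,"ry":0,"rz":0}]' 40
python3 go.py .5345 .106 .082 12.4
```

```text
time: 8.75
eef_pos: [0.5337, 0.1061, 0.2468]
tcp_rot: [0.994, 0.108, 0.004, -0.0]
contact_force: [0.4, 1.8, 0.0]
opening: 0.529
t 8.75 F [0.4 1.8 0. ] open 0.529
grasp pt now [0.5348 0.1064 0.0918] yaw 12.375932916438575
turn (tool rv deg) [-0.01 -0.41 -0.02]
shift mm, current tool axes [0.7 0.3 9.8]  desired axes [0.7 0.3 9.8]
```

```bash
python3 -m jog '[{"grip":0.8,"x":-0.5,"y":0,"z":2,"rx":0,"ry":0,"rz":0},{"grip":0.8,"x":0,"y":0,"z":2,"rx":0,"ry":0,"rz":0},{"grip":0.8,"x":0,"y":0,"z":0,"rx":0,"ry":0,"rz":0}]' 40
python3 go.py .5345 .106 .082 12.4
```

```text
time: 9.0
eef_pos: [0.5316, 0.1057, 0.239]
tcp_rot: [0.994, 0.108, 0.0, -0.0]
contact_force: [-0.0, 0.9, -1.1]
opening: 0.534
t 9.0 F [-0.   0.9 -1.1] open 0.534
grasp pt now [0.5318 0.1058 0.084 ] yaw 12.397888594818484
turn (tool rv deg) [-0.02 -0.05 -0.  ]
shift mm, current tool axes [2.9 0.3 2. ]  desired axes [2.9 0.3 2. ]
```

```bash
python3 -m jog '[{"grip":0.8,"x":0,"y":0,"z":1.5,"rx":0,"ry":0,"rz":0},{"grip":0.8,"x":0,"y":0,"z":1,"rx":0,"ry":0,"rz":0},{"grip":0.8,"x":0,"y":0,"z":0,"rx":0,"ry":0,"rz":0},{"grip":0.8,"x":0,"y":0,"z":0,"rx":0,"ry":0,"rz":0}]' 40
python3 go.py .5345 .106 .082 12.4
```

```text
time: 9.33
eef_pos: [0.532, 0.1058, 0.2375]
tcp_rot: [0.994, 0.108, 0.001, -0.0]
contact_force: [-0.1, 2.0, -1.1]
opening: 0.535
t 9.3333 F [-0.1  2.  -1.1] open 0.535
grasp pt now [0.5323 0.1059 0.0825] yaw 12.394719974961854
turn (tool rv deg) [-0.02 -0.12 -0.01]
shift mm, current tool axes [2.4 0.3 0.5]  desired axes [2.4 0.3 0.5]
```

```bash
python3 -m jog '[{"grip":0.8,"x":0,"y":0,"z":1,"rx":0,"ry":0,"rz":0},{"grip":0.8,"x":0,"y":0,"z":0.5,"rx":0,"ry":0,"rz":0},{"grip":0.8,"x":0,"y":0,"z":0,"rx":0,"ry":0,"rz":0}]' 40
python3 go.py .5345 .106 .082 12.4
```

```text
time: 9.58
eef_pos: [0.5323, 0.1058, 0.2369]
tcp_rot: [0.994, 0.108, 0.001, -0.0]
contact_force: [-2.4, 0.5, 2.7]
opening: 0.536
t 9.5833 F [-2.4  0.5  2.7] open 0.536
grasp pt now [0.5327 0.106  0.0819] yaw 12.397167604626897
turn (tool rv deg) [-0.01 -0.16 -0.  ]
shift mm, current tool axes [ 2.2  0.3 -0. ]  desired axes [ 2.2  0.3 -0.1]
```

```bash
python3 -m jog '[{"grip":0.8,"x":0,"y":0,"z":2,"rx":0,"ry":0,"rz":0},{"grip":0.8,"x":0,"y":0,"z":0,"rx":0,"ry":0,"rz":0},{"grip":0.8,"x":0,"y":0,"z":0,"rx":0,"ry":0,"rz":0}]' 40
python3 go.py .5345 .106 .082 12.5
```

```text
time: 9.83
eef_pos: [0.5326, 0.1057, 0.2369]
tcp_rot: [0.994, 0.108, 0.001, 0.0]
contact_force: [-8.0, 0.5, 12.8]
opening: 0.531
t 9.8333 F [-8.   0.5 12.8] open 0.531
grasp pt now [0.5328 0.1057 0.0819] yaw 12.421921982444651
turn (tool rv deg) [ 0.02 -0.09 -0.08]
shift mm, current tool axes [ 1.9  0.1 -0.1]  desired axes [ 1.9  0.1 -0.1]
```

```bash
python3 -m jog '[{"grip":0.8,"x":-0.5,"y":-2,"z":-1,"rx":0,"ry":0,"rz":0},{"grip":0.8,"x":0,"y":-5,"z":0,"rx":0,"ry":0,"rz":0},{"grip":0.8,"x":0,"y":-6,"z":0,"rx":0,"ry":0,"rz":0},{"grip":0.8,"x":0,"y":-7,"z":0,"rx":0,"ry":0,"rz":0},{"grip":0.8,"x":0,"y":-7,"z":0,"rx":0,"ry":0,"rz":0},{"grip":0.8,"x":0,"y":-7,"z":0,"rx":0,"ry":0,"rz":0},{"grip":0.8,"x":0,"y":-7,"z":0,"rx":0,"ry":0,"rz":0},{"grip":0.8,"x":0,"y":-7,"z":0,"rx":0,"ry":0,"rz":0}]' 40
python3 -m jog '[{"grip":0.8,"x":0,"y":-2,"z":0,"rx":0,"ry":0,"rz":0},{"grip":0.8,"x":0,"y":0,"z":0,"rx":0,"ry":0,"rz":0},{"grip":0.8,"x":0,"y":0,"z":0,"rx":0,"ry":0,"rz":0}]' 40
python3 go.py .5345 .106 .082 12.5; python3 - <<'E'
from h import *
d=read_camera("scene");np.savez("scene6.npz",**d)
crop(d["frame"],345,165,78,58,10,"pics/e1.png")
E
```

```text
time: 10.5
eef_pos: [0.5223, 0.1527, 0.2369]
tcp_rot: [0.994, 0.108, 0.003, 0.001]
contact_force: [-1.8, -2.9, 6.3]
opening: 0.533
time: 10.75
eef_pos: [0.5217, 0.1551, 0.237]
tcp_rot: [0.994, 0.108, 0.003, -0.0]
contact_force: [-1.2, 0.7, 6.5]
opening: 0.534
t 10.75 F [-1.2  0.7  6.5] open 0.534
grasp pt now [0.5226 0.1553 0.082 ] yaw 12.404055318087991
turn (tool rv deg) [-0.01 -0.32 -0.1 ]
shift mm, current tool axes [ 1.9 50.7 -0. ]  desired axes [ 1.8 50.7 -0. ]
```

View pics/e1.png

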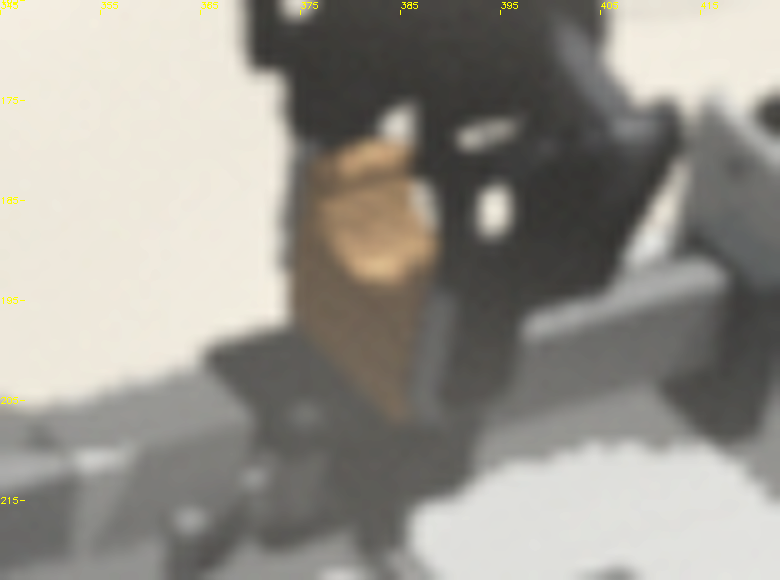

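The rest sits flush on the leg top; its bottom corner is at (385,206). Now the pointer and the line.

```bash
python3 - <<'E'
from h import *
d=ld("scene6")
crop(d["frame"],368,200,60,42,13,"pics/e2.png")
E
```

```text
(no output)
```

View pics/e2.png

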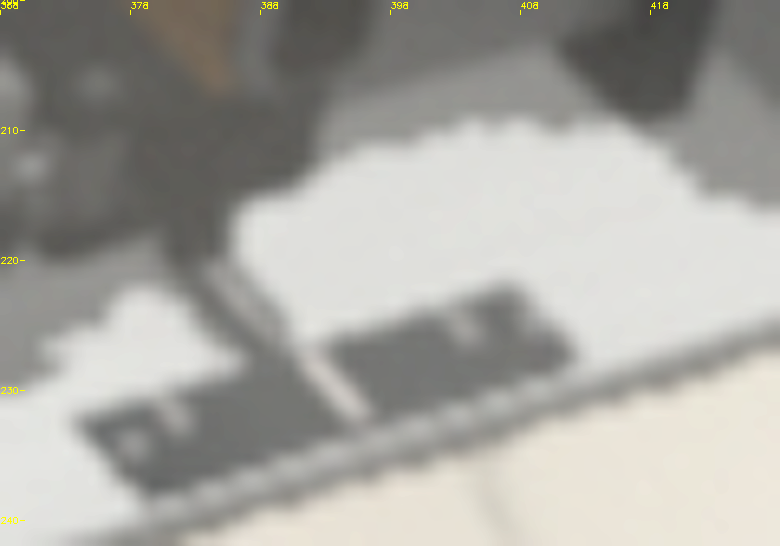

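```bash
python3 -m jog '[{"grip":0.8,"x":0,"y":-2,"z":0,"rx":0,"ry":0,"rz":0},{"grip":0.8,"x":0,"y":-1.5,"z":0,"rx":0,"ry":0,"rz":0},{"grip":0.8,"x":0,"y":0,"z":0,"rx":0,"ry":0,"rz":0},{"grip":0.8,"x":0,"y":0,"z":0,"rx":0,"ry":0,"rz":0}]' 40
python3 go.py .5345 .106 .082 12.5; python3 - <<'E'
from h import *
d=read_camera("scene");np.savez("scene7.npz",**d)
crop(d["frame"],368,200,60,42,13,"pics/e3.png")
d=read_camera("top");np.savez("top7.npz",**d)
crop(d["frame"],130,170,130,100,6,"pics/e4.png")
E
```

```text
time: 11.13
eef_pos: [0.5211, 0.1582, 0.237]
tcp_rot: [0.994, 0.108, 0.003, 0.0]
contact_force: [-0.3, -2.0, 6.8]
opening: 0.537
t 11.1333 F [-0.3 -2.   6.8] open 0.537
grasp pt now [0.5219 0.1582 0.082 ] yaw 12.412653184973953
turn (tool rv deg) [ 0.05 -0.32 -0.09]
shift mm, current tool axes [ 1.9 53.8  0. ]  desired axes [ 1.8 53.8 -0. ]
```

View pics/e3.png

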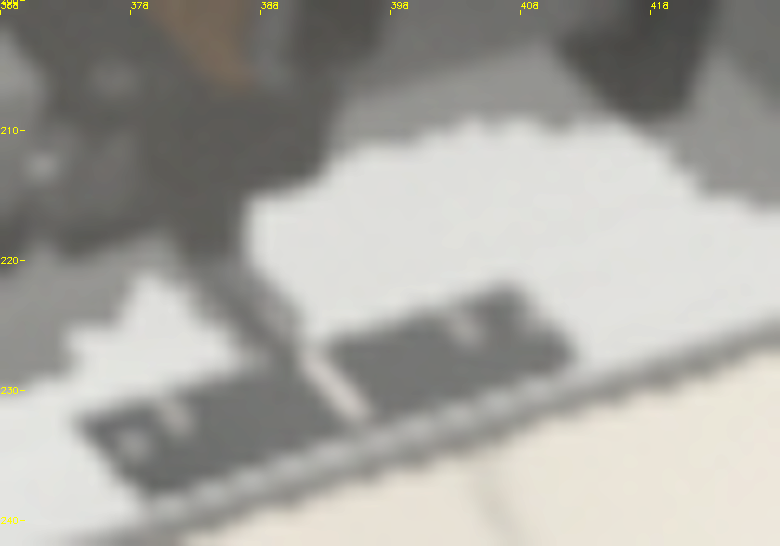

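View pics/e4.png

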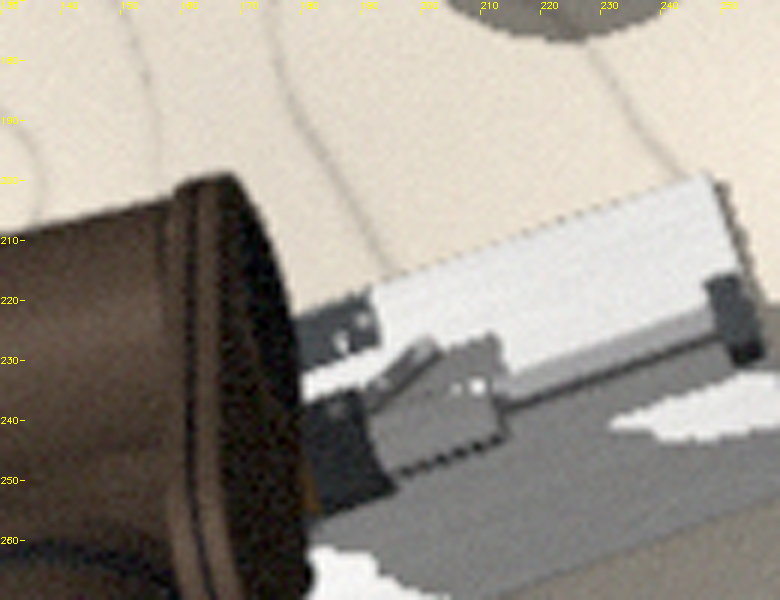

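```bash
python3 -m jog '[{"grip":0.3,"x":0,"y":0,"z":0,"rx":0,"ry":0,"rz":0},{"grip":0.3,"x":0,"y":0,"z":0,"rx":0,"ry":0,"rz":0},{"grip":0.3,"x":0,"y":0,"z":0,"rx":0,"ry":0,"rz":0},{"grip":0.3,"x":0,"y":0,"z":-15,"rx":0,"ry":0,"rz":0},{"grip":0.3,"x":0,"y":0,"z":-30,"rx":0,"ry":0,"rz":0},{"grip":0.3,"x":0,"y":20,"z":-15,"rx":0,"ry":0,"rz":0},{"grip":0.3,"x":0,"y":40,"z":0,"rx":0,"ry":0,"rz":0},{"grip":0.3,"x":0,"y":40,"z":0,"rx":0,"ry":0,"rz":0}]' 40
python3 -m jog '[{"grip":0.3,"x":0,"y":40,"z":0,"rx":0,"ry":0,"rz":0},{"grip":0.3,"x":0,"y":40,"z":0,"rx":0,"ry":0,"rz":0},{"grip":0.3,"x":0,"y":10,"z":0,"rx":0,"ry":0,"rz":0}]' 40
python3 go.py .5345 .106 .082 12.5; python3 - <<'E'
from h import *
d=read_camera("scene");np.savez("scene8.npz",**d)
crop(d["frame"],343,180,78,58,10,"pics/f1.png")
d=read_camera("top");np.savez("top8.npz",**d)
crop(d["frame"],145,205,75,55,10,"pics/f2.png")
E
```

```text
time: 11.9
eef_pos: [0.542, 0.0602, 0.2971]
tcp_rot: [0.994, 0.11, 0.003, 0.0]
contact_force: [-0.1, -0.7, 0.1]
opening: 0.699
time: 12.15
eef_pos: [0.5618, -0.0321, 0.2957]
tcp_rot: [0.994, 0.106, 0.002, 0.001]
contact_force: [-0.4, -0.7, 0.5]
opening: 0.696
t 12.15 F [-0.4 -0.7  0.5] open 0.696
grasp pt now [ 0.5625 -0.0322  0.1407] yaw 12.164204527402926
turn (tool rv deg) [ 0.12 -0.25 -0.34]
shift mm, current tool axes [   2.2 -140.8   58.4]  desired axes [   3.3 -140.7   58.7]
```

View pics/f1.png

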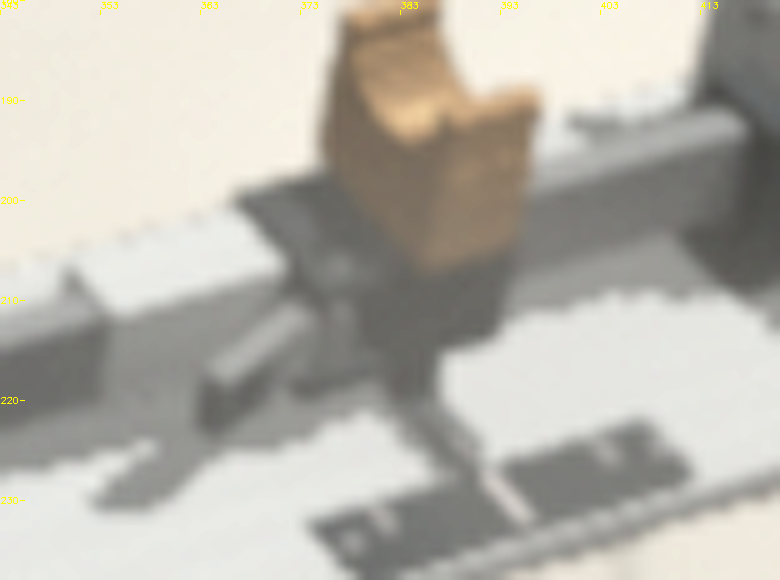

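View pics/f2.png

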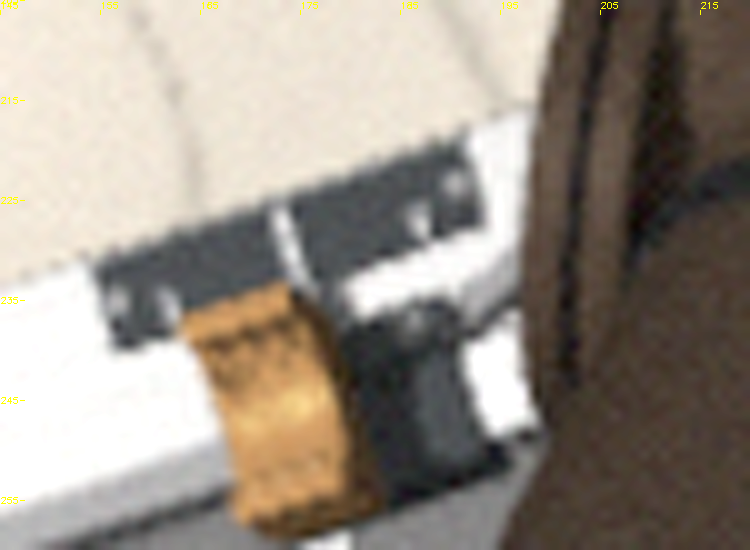

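```bash
python3 - <<'E'
from fit2 import *
yaw=p[2]
def cy(X): return -np.sin(yaw)*(X[0]-p[0])+np.cos(yaw)*(X[1]-p[1])
def cx(X): return np.cos(yaw)*(X[0]-p[0])+np.sin(yaw)*(X[1]-p[1])
for q in((145,228),(152,270),(160,312)):
    X=back(T,*b5(*q),.014);print("T0 line",cx(X),cy(X))
for q in((403,237),(410,270)):
  for z in(.016,.02):
    X=back(T,*b5(*q),z);print("T0 ptr",z,cx(X),cy(X))
for q in((715,422),(735,447),(755,472)):
    X=back(S,*b4(*q),.014);print("S0 line",cx(X),cy(X))
for q in((450,400),(500,470)):
  for z in(.016,.02):
    X=back(S,*b4(*q),z);print("S0 ptr",z,cx(X),cy(X))
f1=L(343,180,10);f2=L(145,205,10)
for q in((485,470),(530,522)):
    X=back(S,*f1(*q),.014);print("S8 line",cx(X),cy(X))
for q in((400,395),(465,462)):
  for z in(.016,.02):
    X=back(S,*f1(*q),z);print("S8 ptr",z,cx(X),cy(X))
for q in((275,210),(303,288)):
    X=back(T,*f2(*q),.014);print("T8 line",cx(X),cy(X))
X=back(T,*f2(322,290),.018);print("T8 ptr",cx(X),cy(X))
# displacement of leg via template in S: patch of leg -y part w/ lever pin
from numpy import ndarray
a=S["frame"];b=ld("scene8")["frame"]
g=lambda i:cv2.resize(cv2.cvtColor(i,cv2.COLOR_RGB2GRAY),None,fx=8,fy=8,interpolation=cv2.INTER_CUBIC)
A,Bm=g(a),g(b)
for (u0,v0,w,h) in((340,201,18,22),(362,215,12,18),(345,202,12,14)):
    t=A[v0*8:(v0+h)*8,u0*8:(u0+w)*8]; R=cv2.matchTemplate(Bm[190*8:240*8,340*8:410*8],t,cv2.TM_CCOEFF_NORMED)
    _,m,_,l=cv2.minMaxLoc(R); du=l[0]/8+340-u0; dv=l[1]/8+190-v0
    # convert to displacement: find dy best at z
    X0=W(p,(.015,p[3]-.04,.05)) if v0<210 else W(p,(.04,p[3],.017))
    u00=proj(S,X0)
    ds=min(np.arange(.03,.07,.0002),key=lambda s:abs((proj(S,X0+s*np.array([-np.sin(yaw),np.cos(yaw),0]))-u00)[0]-du))
    print("match",m,du,dv,"disp",ds,(proj(S,X0+ds*np.array([-np.sin(yaw),np.cos(yaw),0]))-u00)[1])
E
```

```text
[ 0.5115  0.2053  0.2183 -0.1014 -0.0486  0.0506 -0.4445  0.2705  0.3226
  0.1992  0.8183]
[[-0.3, -1.7], [0.8, 0.4], [-0.8, 1.6], [-0.6, 0.3], [1.6, 0.2], [-0.9, -1.2], [-0.4, -1.1], [0.2, -0.2], [1.1, 0.3], [0.1, 0.7], [-0.5, -1.2], [-1.3, -0.4], [0.8, -0.0], [-2.5, -1.4], [1.1, -0.3], [1.0, 2.4], [-0.2, 0.2], [-0.2, 0.3]]
spigot [0.53349038 0.10635552 0.062     ] yaw 12.509873408638027 mark-index 0.0528095652974586
T0 line 0.05899267580524574 -0.05061686335781218
T0 line 0.04992345919410397 -0.049453106576096875
T0 line 0.04081680096812072 -0.04849105750927501
T0 ptr 0.016 0.03867646391298697 -0.10145194925170574
T0 ptr 0.02 0.03778164865242574 -0.1019346656089602
T0 ptr 0.016 0.03148691110615139 -0.10076502253884939
T0 ptr 0.02 0.030619603118293485 -0.10125036708187918
S0 line 0.04336342614604155 -0.0486419001084409
S0 line 0.05221428463787312 -0.0491945197746705
S0 line 0.06096132724836587 -0.04974065750496719
S0 ptr 0.016 0.015417803107958476 -0.10158750153005404
S0 ptr 0.02 0.01906690886060332 -0.10438894716050798
S0 ptr 0.016 0.03994738170251104 -0.10351417979065763
S0 ptr 0.02 0.043458993647598546 -0.1063048259559285
S8 line 0.04279186929290628 -0.048262239934995364
S8 line 0.061396993555219756 -0.048706043176879946
S8 ptr 0.016 0.015157395102726632 -0.05342403074211652
S8 ptr 0.02 0.018807960500836524 -0.05649544346386294
S8 ptr 0.016 0.04048812140405074 -0.05247582409317066
S8 ptr 0.02 0.043996702381436284 -0.055552551726545614
T8 line 0.05888915962163153 -0.0489544476457256
T8 line 0.039250135053107586 -0.04984711264987228
T8 ptr 0.03646008023763306 -0.05450565540571932
match 0.9828084707260132 18.625 -5.375 disp 0.04759999999999989 -5.446580131394512
match 0.9872281551361084 18.25 -5.625 disp 0.04799999999999989 -5.5908528278663425
match 0.9871072769165039 18.75 -5.375 disp 0.04799999999999989 -5.491710297788899
```

```bash
python3 -m jog '[{"grip":0.3,"x":0,"y":-40,"z":0,"rx":0,"ry":0,"rz":0},{"grip":0.3,"x":0,"y":-40,"z":0,"rx":0,"ry":0,"rz":0},{"grip":0.3,"x":0,"y":-40,"z":0,"rx":0,"ry":0,"rz":0},{"grip":0.3,"x":0,"y":-40,"z":0,"rx":0,"ry":0,"rz":0},{"grip":0.3,"x":0,"y":-25,"z":0,"rx":0,"ry":0,"rz":0},{"grip":0.3,"x":0,"y":-5,"z":0,"rx":0,"ry":0,"rz":0},{"grip":0.3,"x":0,"y":0,"z":0,"rx":0,"ry":0,"rz":0},{"grip":0.3,"x":0,"y":0,"z":0,"rx":0,"ry":0,"rz":0}]' 40
python3 go.py .5219 .1582 .083 12.5
```

```text
time: 12.92
eef_pos: [0.5197, 0.1586, 0.2954]
tcp_rot: [0.994, 0.109, 0.001, -0.0]
contact_force: [0.6, 0.2, 0.6]
opening: 0.7
t 12.9167 F [0.6 0.2 0.6] open 0.7
grasp pt now [0.5202 0.1587 0.1404] yaw 12.508947740010417
turn (tool rv deg) [ 0.01 -0.17  0.01]
shift mm, current tool axes [ 1.9  0.8 57.4]  desired axes [ 2.1  0.9 57.4]
```

```bash
python3 -m jog '[{"grip":0.3,"x":1,"y":0.5,"z":25,"rx":0,"ry":0,"rz":0},{"grip":0.3,"x":0,"y":0,"z":20,"rx":0,"ry":0,"rz":0},{"grip":0.3,"x":0,"y":0,"z":9,"rx":0,"ry":0,"rz":0},{"grip":0.3,"x":0,"y":0,"z":3,"rx":0,"ry":0,"rz":0},{"grip":0.3,"x":0,"y":0,"z":0,"rx":0,"ry":0,"rz":0},{"grip":0.3,"x":0,"y":0,"z":0,"rx":0,"ry":0,"rz":0},{"grip":0.8,"x":0,"y":0,"z":0,"rx":0,"ry":0,"rz":0},{"grip":0.8,"x":0,"y":0,"z":0,"rx":0,"ry":0,"rz":0}]' 40
python3 -m jog '[{"grip":0.8,"x":0,"y":0,"z":0,"rx":0,"ry":0,"rz":0},{"grip":0.8,"x":0,"y":0,"z":0,"rx":0,"ry":0,"rz":0}]' 40
python3 go.py .5219 .1582 .082 12.5
```

```text
time: 13.58
eef_pos: [0.5222, 0.1575, 0.2403]
tcp_rot: [0.994, 0.108, 0.003, -0.0]
contact_force: [0.4, 0.0, 0.1]
opening: 0.537
time: 13.75
eef_pos: [0.5222, 0.1576, 0.2402]
tcp_rot: [0.994, 0.108, 0.003, 0.0]
contact_force: [-0.0, -1.5, 4.1]
opening: 0.532
t 13.75 F [-0.  -1.5  4.1] open 0.532
grasp pt now [0.5232 0.1576 0.0852] yaw 12.411739893912275
turn (tool rv deg) [ 0.05 -0.36 -0.09]
shift mm, current tool axes [-0.2 -0.7  3.2]  desired axes [-0.1 -0.7  3.2]
```

```bash
python3 -m jog '[{"grip":0.8,"x":0,"y":-1.5,"z":1,"rx":0,"ry":0,"rz":0},{"grip":0.8,"x":0,"y":-1.5,"z":0,"rx":0,"ry":0,"rz":0},{"grip":0.8,"x":0,"y":-1.2,"z":0,"rx":0,"ry":0,"rz":0},{"grip":0.8,"x":0,"y":0,"z":0,"rx":0,"ry":0,"rz":0},{"grip":0.8,"x":0,"y":0,"z":0,"rx":0,"ry":0,"rz":0},{"grip":0.8,"x":0,"y":0,"z":0,"rx":0,"ry":0,"rz":0}]' 40
python3 go.py .5219 .1582 .082 12.5
cat > disp.py <<'E'
from h import *
import sys
p=np.load("cr2.npy");yaw=p[2];S0=ld("scene")
g=lambda i:cv2.resize(cv2.cvtColor(i,cv2.COLOR_RGB2GRAY),None,fx=10,fy=10,interpolation=cv2.INTER_CUBIC)
c,s=np.cos(yaw),np.sin(yaw)
def W(X): return np.array([p[0]+c*X[0]-s*X[1],p[1]+s*X[0]+c*X[1],X[2]])
def disp(fr,ref=S0["frame"],lo=.03,hi=.07,boxes=((362,215,12,18),(364,218,10,13),(366,222,9,10)),base=0.):
    A,Bm=g(ref),g(fr)
    for (u0,v0,w,h) in boxes:
        t=A[v0*10:(v0+h)*10,u0*10:(u0+w)*10]
        R=cv2.matchTemplate(Bm[190*10:240*10,340*10:410*10],t,cv2.TM_CCOEFF_NORMED)
        _,m,_,l=cv2.minMaxLoc(R); du=l[0]/10+340-u0; dv=l[1]/10+190-v0
        X0=W((.04,p[3]+base,.017));u00=proj(S0,X0)
        f=lambda q:(proj(S0,X0+q*np.array([-s,c,0]))-u00)
        ds=min(np.arange(lo,hi,.0001),key=lambda q:np.hypot(*(f(q)-[du,dv])))
        print("match %.3f du %.2f dv %.2f disp %.4f resid"%(m,du,dv,ds),np.round(f(ds)-[du,dv],2))
if __name__=="__main__":
    d=read_camera("scene");np.savez(sys.argv[1]+".npz",**d); disp(d["frame"])
    crop(d["frame"],368,205,52,35,15,"pics/"+sys.argv[1]+".png")
E
python3 disp.py g1; python3 -c "
from disp import *
disp(ld('scene8')['frame'])"
```

```text
time: 14.25
eef_pos: [0.5214, 0.1618, 0.2402]
tcp_rot: [0.994, 0.108, 0.003, 0.0]
contact_force: [-1.7, -2.0, 9.8]
opening: 0.533
t 14.25 F [-1.7 -2.   9.8] open 0.533
grasp pt now [0.5223 0.1619 0.0852] yaw 12.42101382097637
turn (tool rv deg) [ 0.05 -0.31 -0.08]
shift mm, current tool axes [-0.3  3.6  3.2]  desired axes [-0.3  3.6  3.2]
match 0.986 du 19.80 dv -6.00 disp 0.0522 resid [-0.01 -0.07]
match 0.989 du 19.80 dv -5.90 disp 0.0521 resid [-0.05 -0.16]
match 0.984 du 19.70 dv -6.20 disp 0.0521 resid [0.05 0.14]
match 0.987 du 18.30 dv -5.60 disp 0.0482 resid [-0.01 -0.01]
match 0.992 du 18.20 dv -5.50 disp 0.0479 resid [-0.02 -0.08]
match 0.989 du 18.20 dv -5.80 disp 0.0481 resid [0.06 0.2 ]
```

View pics/g1.png

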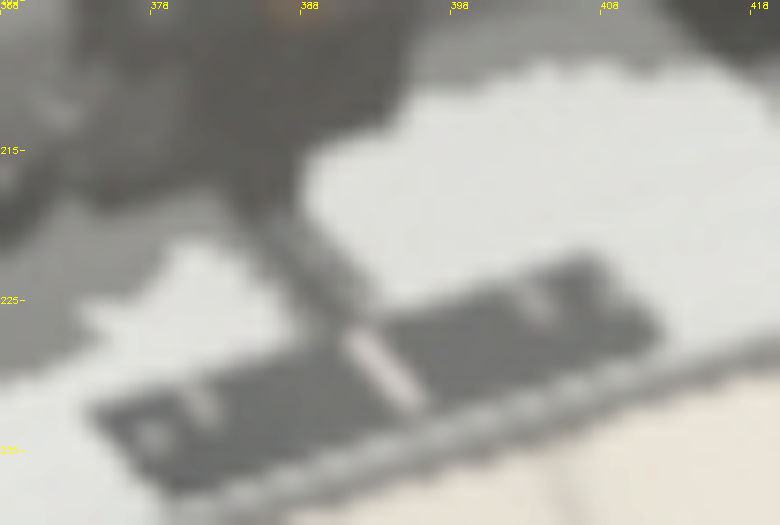

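```bash
cat > rect.py <<'E'
from disp import *
def rect(d,z,x0,x1,y0,y1,k=8000):
    # output: columns = cradle y, rows = cradle x (downwards)
    ys=np.arange(y0,y1,1/k);xs=np.arange(x0,x1,1/k)
    Y,X=np.meshgrid(ys,xs); P=np.stack([p[0]+c*X-s*Y,p[1]+s*X+c*Y,np.full_like(X,z)],-1)
    q=(P@d["R"].T+d["t"])@d["intrinsics"].T; q=(q[...,:2]/q[...,2:]).astype(np.float32)
    return cv2.remap(d["frame"],q[...,0],q[...,1],cv2.INTER_CUBIC)[:,:,::-1]
def prof(im,r0,r1): return im[r0:r1].astype(float).mean((0,2))
if __name__=="__main__":
    T=ld("top");S=ld("scene");G=ld("g1")
    ims=[rect(T,.016,.015,.065,-.12,-.03),rect(S,.016,.015,.065,-.12,-.03),rect(G,.016,.015,.065,-.12,-.03)]
    im=np.vstack([cv2.resize(i,None,fx=1,fy=.5) for i in ims]); im=np.clip(im*1.4,0,255).astype(np.uint8)
    for i in range(0,720,40):
        cv2.line(im,(i,0),(i,600),(0,255,255) if i%80==0 else (0,120,120),1)
    cv2.imwrite("pics/r1.png",im); print(im.shape)
E
python3 rect.py
```

```text
(600, 720, 3)
```

View pics/r1.png

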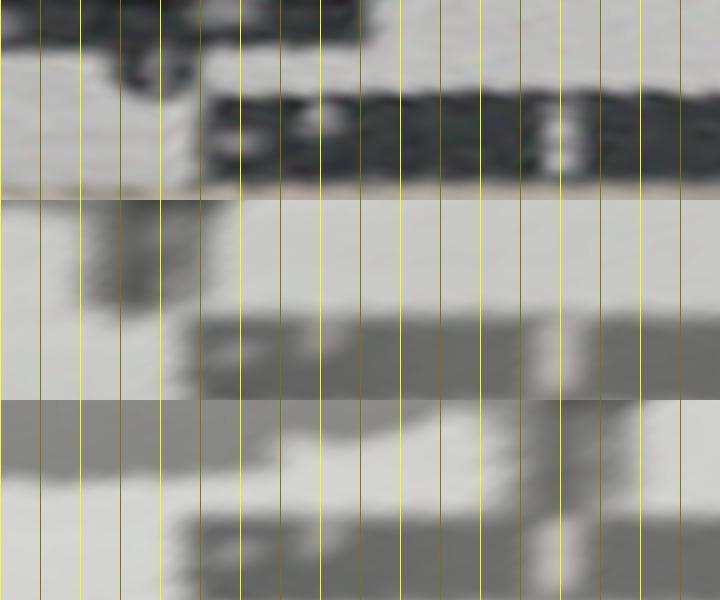

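```bash
python3 -m jog '[{"grip":0.3,"x":0,"y":0,"z":0,"rx":0,"ry":0,"rz":0},{"grip":0.3,"x":0,"y":0,"z":0,"rx":0,"ry":0,"rz":0},{"grip":0.3,"x":0,"y":0,"z":0,"rx":0,"ry":0,"rz":0},{"grip":0.3,"x":0,"y":0,"z":-15,"rx":0,"ry":0,"rz":0},{"grip":0.3,"x":0,"y":0,"z":-30,"rx":0,"ry":0,"rz":0},{"grip":0.2,"x":0,"y":20,"z":-15,"rx":0,"ry":0,"rz":0},{"grip":0.1,"x":0,"y":40,"z":0,"rx":0,"ry":0,"rz":0},{"grip":0.1,"x":0,"y":40,"z":0,"rx":0,"ry":0,"rz":0}]' 40
python3 -m jog '[{"grip":0.1,"x":0,"y":40,"z":0,"rx":0,"ry":0,"rz":0},{"grip":0.1,"x":0,"y":40,"z":0,"rx":0,"ry":0,"rz":0},{"grip":0.1,"x":0,"y":10,"z":0,"rx":0,"ry":0,"rz":0}]' 40
python3 - <<'E'
from rect import *
d=read_camera("scene");np.savez("scene9.npz",**d);disp(d["frame"])
t=read_camera("top");np.savez("top9.npz",**t)
ims=[rect(t,.016,.015,.065,-.10,-.01),rect(d,.016,.015,.065,-.10,-.01)]
im=np.vstack([cv2.resize(i,None,fx=1,fy=.7) for i in ims]); im=np.clip(im*1.4,0,255).astype(np.uint8)
for i in range(0,720,40): cv2.line(im,(i,0),(i,600),(0,255,255) if i%80==0 else (0,120,120),1)
cv2.imwrite("pics/r2.png",im)
crop(t["frame"],145,205,60,45,13,"pics/f3.png")
E
```

```text
time: 14.97
eef_pos: [0.542, 0.064, 0.299]
tcp_rot: [0.994, 0.11, 0.003, -0.0]
contact_force: [0.1, 0.5, -0.7]
opening: 0.897
time: 15.22
eef_pos: [0.5619, -0.0282, 0.2976]
tcp_rot: [0.994, 0.106, 0.002, 0.001]
contact_force: [0.6, -0.2, -0.1]
opening: 0.905
match 0.986 du 19.80 dv -6.00 disp 0.0522 resid [-0.01 -0.07]
match 0.990 du 19.80 dv -5.90 disp 0.0521 resid [-0.05 -0.16]
match 0.985 du 19.70 dv -6.20 disp 0.0521 resid [0.05 0.14]
```

View pics/r2.png

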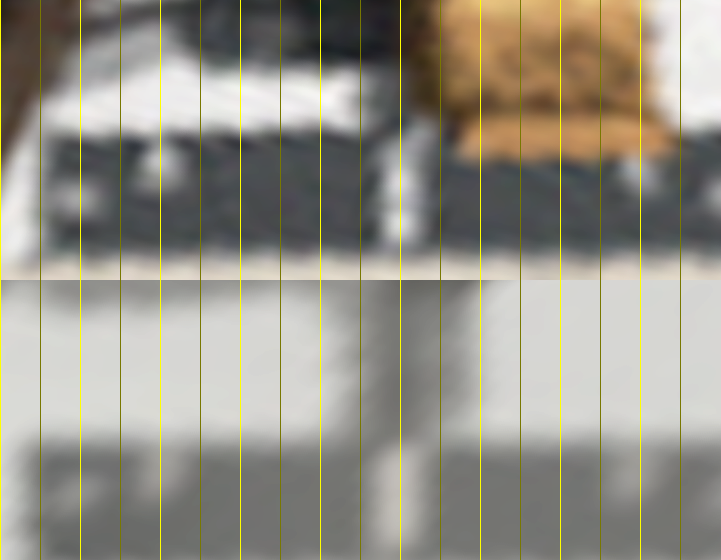

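View pics/f3.png

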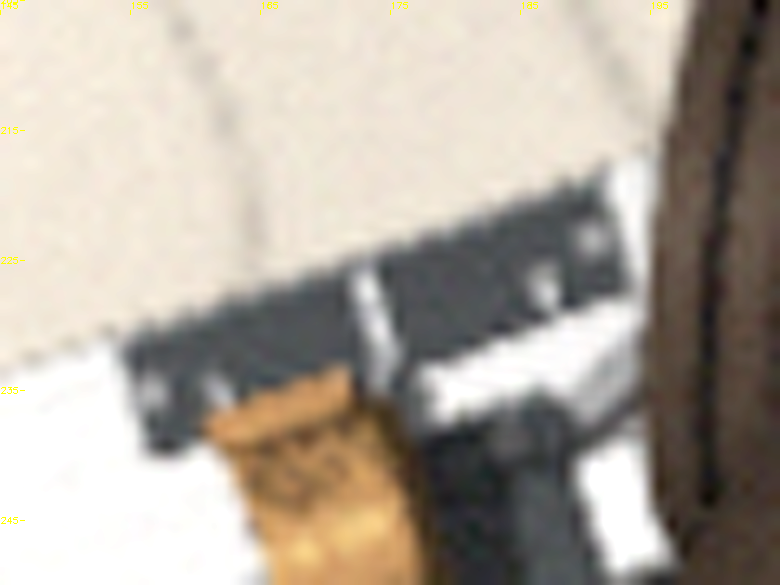

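```bash
python3 - <<'E'
from rect import *
T=ld("top");t=ld("top9");S=ld("scene");d=ld("scene9")
def edges(im,x0,r,lo,hi,thr):
    pr=im[r[0]:r[1]].astype(float).mean((0,2)); 
    return pr
def show(tag,D,z,xr,yr,y0=-.13,y1=0.):
    im=rect(D,z,xr[0],xr[1],y0,y1,k=4000); pr=im.astype(float).mean((0,2)); ys=y0+np.arange(len(pr))/4000
    m=(ys>=yr[0])&(ys<=yr[1]); print(tag,[(round(float(a*1e3),1),int(b)) for a,b in zip(ys[m][::3],pr[m][::3])])
show("T0 ptr",T,.016,(.031,.036),(-.113,-.088))
show("T9 ptr",t,.016,(.031,.036),(-.063,-.038))
show("T0 line",T,.014,(.045,.056),(-.055,-.044))
show("T9 line",t,.014,(.045,.056),(-.055,-.044))
show("S0 ptr",S,.016,(.028,.036),(-.115,-.088))
show("S9 ptr",d,.016,(.028,.036),(-.063,-.036))
show("S9 line",d,.014,(.046,.060),(-.055,-.042))
E
```

```text
T0 ptr [(-113.0, 132), (-112.2, 133), (-111.5, 133), (-110.8, 134), (-110.0, 136), (-109.2, 136), (-108.5, 133), (-107.8, 125), (-107.0, 113), (-106.3, 95), (-105.5, 76), (-104.8, 59), (-104.0, 47), (-103.3, 45), (-102.5, 54), (-101.8, 66), (-101.0, 75), (-100.2, 78), (-99.5, 75), (-98.8, 66), (-98.0, 55), (-97.2, 52), (-96.5, 59), (-95.8, 76), (-95.0, 97), (-94.2, 115), (-93.5, 125), (-92.8, 131), (-92.0, 134), (-91.2, 135), (-90.5, 135), (-89.8, 134), (-89.0, 134), (-88.2, 134)]
T9 ptr [(-63.0, 167), (-62.2, 166), (-61.5, 166), (-60.8, 166), (-60.0, 168), (-59.3, 170), (-58.5, 168), (-57.8, 161), (-57.0, 150), (-56.3, 134), (-55.5, 117), (-54.8, 102), (-54.0, 87), (-53.3, 73), (-52.5, 66), (-51.8, 61), (-51.0, 57), (-50.2, 53), (-49.5, 50), (-48.8, 48), (-48.0, 45), (-47.2, 42), (-46.5, 40), (-45.8, 40), (-45.0, 43), (-44.2, 48), (-43.5, 51), (-42.8, 52), (-42.0, 55), (-41.3, 56), (-40.5, 57), (-39.8, 57), (-39.0, 58), (-38.3, 61)]
T0 line [(-54.8, 41), (-54.0, 41), (-53.3, 44), (-52.5, 57), (-51.8, 77), (-51.0, 98), (-50.2, 112), (-49.5, 115), (-48.8, 108), (-48.0, 94), (-47.2, 77
[... 857 characters left out ...]
(-60.0, 147), (-59.3, 144), (-58.5, 139), (-57.8, 134), (-57.0, 127), (-56.3, 120), (-55.5, 113), (-54.8, 106), (-54.0, 100), (-53.3, 95), (-52.5, 90), (-51.8, 85), (-51.0, 83), (-50.2, 82), (-49.5, 82), (-48.8, 85), (-48.0, 88), (-47.2, 91), (-46.5, 93), (-45.8, 96), (-45.0, 97), (-44.2, 99), (-43.5, 102), (-42.8, 107), (-42.0, 113), (-41.3, 121), (-40.5, 129), (-39.8, 137), (-39.0, 142), (-38.3, 147), (-37.5, 149), (-36.8, 151), (-36.0, 151)]
S9 line [(-54.8, 83), (-54.0, 86), (-53.3, 91), (-52.5, 98), (-51.8, 107), (-51.0, 117), (-50.2, 126), (-49.5, 131), (-48.8, 133), (-48.0, 131), (-47.2, 125), (-46.5, 116), (-45.8, 106), (-45.0, 96), (-44.2, 90), (-43.5, 85), (-42.8, 83), (-42.0, 82)]
```

```bash
python3 - <<'E'
from rect import *
T=ld("top");t=ld("top9");S=ld("scene");d=ld("scene9")
def m(A,B,z,box,sx=.004):
    x0,x1,y0,y1=box;k=5000
    a=rect(A,z,x0,x1,y0,y1,k);b=rect(B,z,x0-sx,x1+sx,y0+.044,y1+.060,k)
    ga,gb=[cv2.cvtColor(i,cv2.COLOR_BGR2GRAY) for i in(a,b)]
    R=cv2.matchTemplate(gb,ga,cv2.TM_CCOEFF_NORMED);_,v,_,l=cv2.minMaxLoc(R)
    return round(v,3),"dy",round(44+l[0]/k*1e3,2),"dx",round(-sx*1e3+l[1]/k*1e3,2)
s0=p[3]
for n,A,B in(("T",T,t),("S",S,d)):
    print(n,"pin",m(A,B,.064,(.008,.018,s0-.032,s0-.020)),"pin+edge",m(A,B,.062,(.006,.024,s0-.040,s0-.016)))
    print(n,"ptr",m(A,B,.017,(.028,.044,s0-.010,s0+.008)), m(A,B,.017,(.028,.040,s0-.012,s0+.002)))
    print(n,"leg -y end",m(A,B,.062,(-.022,.022,s0-.042,s0-.026)))
    print(n,"grip -y end",m(A,B,.06,(-.018,.016,s0-.088,s0-.070)))
E
```

```text
T pin (0.501, 'dy', 53.0, 'dx', -1.0) pin+edge (0.956, 'dy', 53.2, 'dx', -0.4)
T ptr (0.631, 'dy', 51.2, 'dx', -4.0) (0.839, 'dy', 51.6, 'dx', -1.8)
T leg -y end (0.987, 'dy', 52.8, 'dx', -0.4)
T grip -y end (-0.135, 'dy', 58.2, 'dx', -2.4)
S pin (0.892, 'dy', 50.2, 'dx', 2.2) pin+edge (0.87, 'dy', 52.2, 'dx', 0.4)
S ptr (0.915, 'dy', 52.8, 'dx', -0.4) (0.985, 'dy', 52.8, 'dx', 2.2)
S leg -y end (0.993, 'dy', 52.4, 'dx', -0.2)
S grip -y end (0.999, 'dy', 52.6, 'dx', -0.2)
```

```bash
python3 - <<'E'
from h import *
d=ld("scene9")["frame"];S=ld("scene")["frame"]
f=lambda im,u,v:cv2.resize(np.clip(im[v:v+24,u:u+26,::-1]*1.6,0,255).astype(np.uint8),None,fx=15,fy=15,interpolation=cv2.INTER_NEAREST)
a=f(d,378,212);b=f(S,358,218)
cv2.imwrite("pics/n1.png",np.hstack([a,b]))
E
```

```text
(no output)
```

View pics/n1.png

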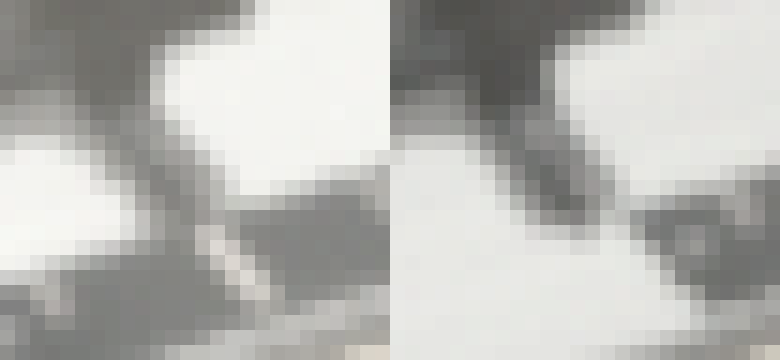

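```bash
python3 - <<'E'
from h import *
T=ld("top9")
for u,v in((180,140),(240,140),(210,170),(210,115)): print(back(T,u,v,.055))
E
python3 go.py .5457 .1017 .045 12.5
```

```text
[0.76977662 0.12896743 0.055     ]
[ 0.75311541 -0.00892536  0.055     ]
[0.6893853  0.06635668 0.055     ]
[0.82312596 0.05461247 0.055     ]
t 15.3167 F [0.4 1.4 0.3] open 0.9
grasp pt now [ 0.5618 -0.0256  0.1422] yaw 12.172018569515256
turn (tool rv deg) [-0.03 -0.17 -0.33]
shift mm, current tool axes [  11.3 -127.9   97.3]  desired axes [  12.3 -127.9   97.2]
```

```bash
python3 -m jog '[{"grip":0.2,"x":3,"y":-32,"z":0,"rx":0,"ry":0,"rz":-0.3},{"grip":0.2,"x":3,"y":-32,"z":0,"rx":0,"ry":0,"rz":0},{"grip":0.2,"x":3,"y":-32,"z":0,"rx":0,"ry":0,"rz":0},{"grip":0.2,"x":3,"y":-27,"z":0,"rx":0,"ry":0,"rz":0},{"grip":0.2,"x":0,"y":-5,"z":20,"rx":0,"ry":0,"rz":0},{"grip":0.2,"x":0,"y":0,"z":20,"rx":0,"ry":0,"rz":0},{"grip":0.2,"x":0,"y":0,"z":0,"rx":0,"ry":0,"rz":0},{"grip":0.2,"x":0,"y":0,"z":0,"rx":0,"ry":0,"rz":0}]' 40
python3 go.py .5458 .1017 .045 12.5
python3 - <<'E'
from h import *
d=read_camera("scene");np.savez("scene10.npz",**d)
crop(d["frame"],320,150,100,80,7,"pics/h1.png")
d=read_camera("top");np.savez("top10.npz",**d)
crop(d["frame"],140,170,120,100,6,"pics/h2.png")
E
```

```text
time: 15.98
eef_pos: [0.5437, 0.1052, 0.2562]
tcp_rot: [0.994, 0.112, -0.0, -0.001]
contact_force: [-0.3, -0.0, 1.0]
opening: 0.803
t 15.9833 F [-0.3 -0.   1. ] open 0.803
grasp pt now [0.5436 0.1053 0.1012] yaw 12.807469222812808
turn (tool rv deg) [-0.07  0.04  0.31]
shift mm, current tool axes [ 1.3  3.9 56.2]  desired axes [ 1.3  3.8 56.2]
```

View pics/h1.png

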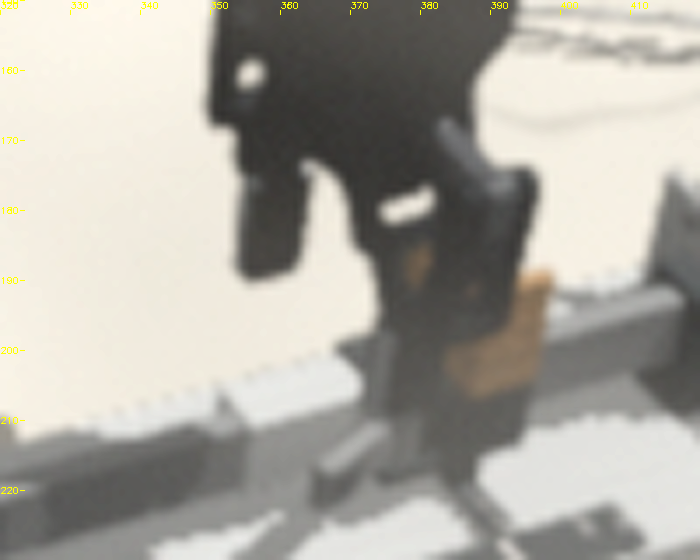

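```bash
python3 -m jog '[{"grip":0.2,"x":1,"y":4,"z":15,"rx":0,"ry":0,"rz":0.3},{"grip":0.2,"x":0,"y":0,"z":20,"rx":0,"ry":0,"rz":0},{"grip":0.2,"x":0,"y":0,"z":13,"rx":0,"ry":0,"rz":0},{"grip":0.2,"x":0,"y":0,"z":5,"rx":0,"ry":0,"rz":0},{"grip":0.2,"x":0,"y":0,"z":0,"rx":0,"ry":0,"rz":0},{"grip":0.2,"x":0,"y":0,"z":0,"rx":0,"ry":0,"rz":0}]' 40
python3 go.py .5458 .1017 .045 12.5
python3 - <<'E'
from h import *
d=read_camera("scene");np.savez("scene10.npz",**d)
crop(d["frame"],320,150,100,80,7,"pics/h3.png")
E
```

```text
time: 16.58
eef_pos: [0.5474, 0.1, 0.2053]
tcp_rot: [0.994, 0.108, 0.002, -0.0]
contact_force: [0.4, -0.2, 0.2]
opening: 0.802
t 16.5833 F [ 0.4 -0.2  0.2] open 0.802
grasp pt now [0.548  0.1001 0.0503] yaw 12.379950082133595
turn (tool rv deg) [ 0.   -0.23 -0.12]
shift mm, current tool axes [-1.2 -2.   5.3]  desired axes [-1.2 -2.   5.3]
```

View pics/h3.png

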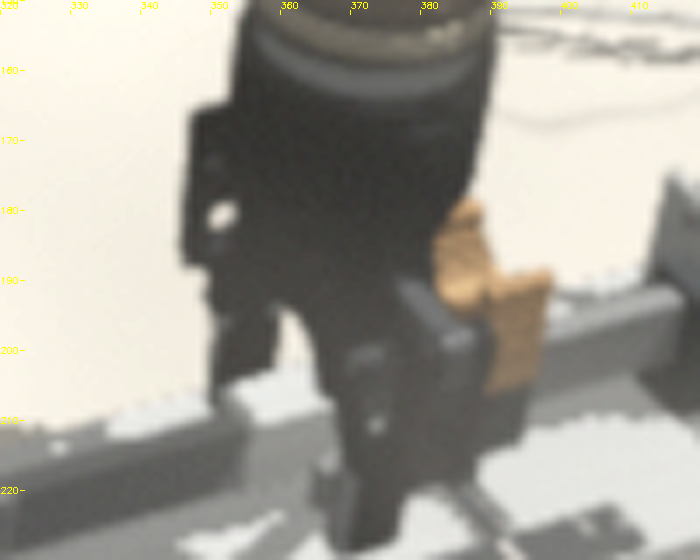

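```bash
python3 -m jog '[{"grip":0.2,"x":-1,"y":-1,"z":5,"rx":0,"ry":0,"rz":0},{"grip":0.3,"x":0,"y":0,"z":0,"rx":0,"ry":0,"rz":0},{"grip":0.38,"x":0,"y":0,"z":0,"rx":0,"ry":0,"rz":0},{"grip":0.38,"x":0,"y":0,"z":0,"rx":0,"ry":0,"rz":0}]' 60
python3 go.py .5458 .1007 .045 12.5; python3 disp.py k1
```

```text
time: 16.97
eef_pos: [0.5457, 0.1008, 0.1999]
tcp_rot: [0.994, 0.108, 0.001, -0.0]
contact_force: [-1.0, -0.1, 0.5]
opening: 0.617
t 16.9667 F [-1.  -0.1  0.5] open 0.617
grasp pt now [0.5461 0.1009 0.0449] yaw 12.406374527861297
turn (tool rv deg) [-0.01 -0.14 -0.09]
shift mm, current tool axes [ 0.1  0.2 -0.1]  desired axes [ 0.1  0.2 -0.1]
match 0.985 du 19.80 dv -6.00 disp 0.0522 resid [-0.01 -0.07]
match 0.989 du 19.70 dv -6.00 disp 0.0519 resid [-0.02 -0.04]
match 0.984 du 19.70 dv -6.30 disp 0.0522 resid [0.09 0.23]
```

```bash
python3 -m jog '[{"grip":0.38,"x":1,"y":0,"z":0,"rx":0,"ry":0,"rz":0},{"grip":0.38,"x":1,"y":0,"z":0,"rx":0,"ry":0,"rz":0},{"grip":0.38,"x":0,"y":0,"z":0,"rx":0,"ry":0,"rz":0}]' 60
python3 go.py .5458 .1007 .045 12.5
```

```text
time: 17.27
eef_pos: [0.5467, 0.1011, 0.1993]
tcp_rot: [0.994, 0.108, -0.002, -0.0]
contact_force: [-7.3, -2.5, 4.7]
opening: 0.619
t 17.2667 F [-7.3 -2.5  4.7] open 0.619
grasp pt now [0.5461 0.101  0.0443] yaw 12.4440605456216
turn (tool rv deg) [-0.03  0.22 -0.06]
shift mm, current tool axes [-0.9  0.2 -0.7]  desired axes [-0.9  0.2 -0.7]
```

```bash
python3 -m jog '[{"grip":0.38,"x":0.5,"y":0,"z":0,"rx":0,"ry":0,"rz":0},{"grip":0.38,"x":0,"y":0.6,"z":0,"rx":0,"ry":0,"rz":0},{"grip":0.38,"x":0,"y":0.6,"z":0,"rx":0,"ry":0,"rz":0},{"grip":0.38,"x":0,"y":0,"z":0,"rx":0,"ry":0,"rz":0}]' 60
python3 go.py .5458 .1007 .045 12.5;python3 disp.py k2
```

```text
time: 17.6
eef_pos: [0.547, 0.1003, 0.1992]
tcp_rot: [0.994, 0.108, -0.002, -0.001]
contact_force: [-8.4, 0.3, 5.9]
opening: 0.619
t 17.6 F [-8.4  0.3  5.9] open 0.619
grasp pt now [0.5462 0.1004 0.0442] yaw 12.405784247954994
turn (tool rv deg) [-0.11  0.27 -0.09]
shift mm, current tool axes [-1.1 -0.6 -0.8]  desired axes [-1.1 -0.6 -0.8]
match 0.986 du 19.60 dv -6.00 disp 0.0517 resid [ 0.   -0.02]
match 0.990 du 19.60 dv -5.90 disp 0.0516 resid [-0.04 -0.1 ]
match 0.987 du 19.50 dv -6.20 disp 0.0516 resid [0.06 0.2 ]
```

View pics/k2.png

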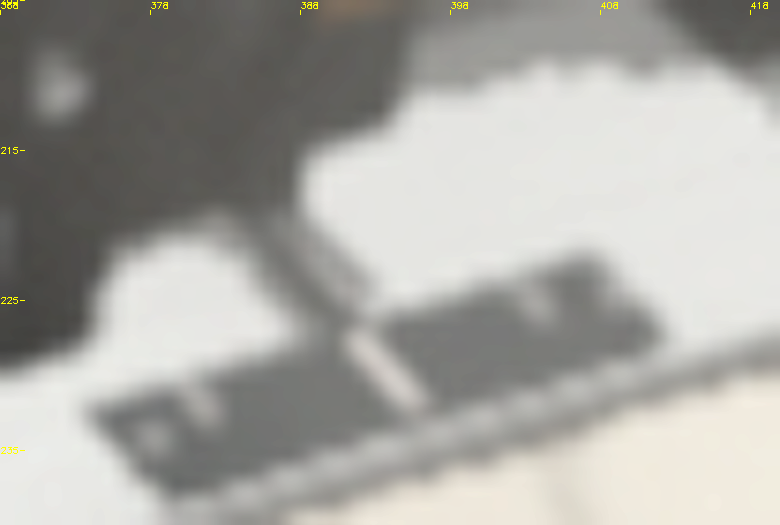

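```bash
python3 -m jog '[{"grip":0.405,"x":-1,"y":0,"z":0,"rx":0,"ry":0,"rz":0},{"grip":0.43,"x":-1,"y":0,"z":0,"rx":0,"ry":0,"rz":0},{"grip":0.455,"x":-1,"y":0,"z":0,"rx":0,"ry":0,"rz":0},{"grip":0.48,"x":-1,"y":0,"z":0,"rx":0,"ry":0,"rz":0},{"grip":0.505,"x":-1,"y":0,"z":0,"rx":0,"ry":0,"rz":0},{"grip":0.505,"x":0,"y":0,"z":0,"rx":0,"ry":0,"rz":0}]' 80
python3 go.py .5458 .1007 .045 12.5;python3 disp.py k3
```

```text
time: 18.15
eef_pos: [0.5421, 0.0991, 0.1996]
tcp_rot: [0.994, 0.108, -0.003, -0.0]
contact_force: [-10.2, -2.2, 7.7]
opening: 0.498
t 18.15 F [-10.2  -2.2   7.7] open 0.498
grasp pt now [0.5412 0.0991 0.0446] yaw 12.401427553732672
turn (tool rv deg) [-0.08  0.31 -0.1 ]
shift mm, current tool axes [ 4.  -0.8 -0.4]  desired axes [ 4.  -0.8 -0.4]
match 0.988 du 19.60 dv -6.00 disp 0.0517 resid [ 0.   -0.02]
match 0.990 du 19.60 dv -5.90 disp 0.0516 resid [-0.04 -0.1 ]
match 0.987 du 19.50 dv -6.10 disp 0.0515 resid [0.03 0.11]
```

```bash
python3 -m jog '[{"grip":0.53,"x":-1,"y":0,"z":0,"rx":0,"ry":0,"rz":0},{"grip":0.555,"x":-1,"y":0,"z":0,"rx":0,"ry":0,"rz":0},{"grip":0.58,"x":-1,"y":0,"z":0,"rx":0,"ry":0,"rz":0},{"grip":0.58,"x":0,"y":0,"z":0,"rx":0,"ry":0,"rz":0}]' 80
python3 go.py .5458 .1007 .045 12.5;python3 disp.py k4
```

```text
time: 18.53
eef_pos: [0.5392, 0.0983, 0.2001]
tcp_rot: [0.994, 0.108, -0.003, -0.0]
contact_force: [-12.3, -2.9, 11.9]
opening: 0.422
t 18.5333 F [-12.3  -2.9  11.9] open 0.422
grasp pt now [0.5381 0.0983 0.0451] yaw 12.429243798378055
turn (tool rv deg) [-0.06  0.37 -0.07]
shift mm, current tool axes [ 7.  -0.9  0.1]  desired axes [ 7.  -0.9  0.1]
match 0.987 du 19.60 dv -5.90 disp 0.0516 resid [-0.04 -0.1 ]
match 0.990 du 19.50 dv -5.90 disp 0.0514 resid [-0.01 -0.08]
match 0.986 du 19.50 dv -6.10 disp 0.0515 resid [0.03 0.11]
```

View pics/k4.png

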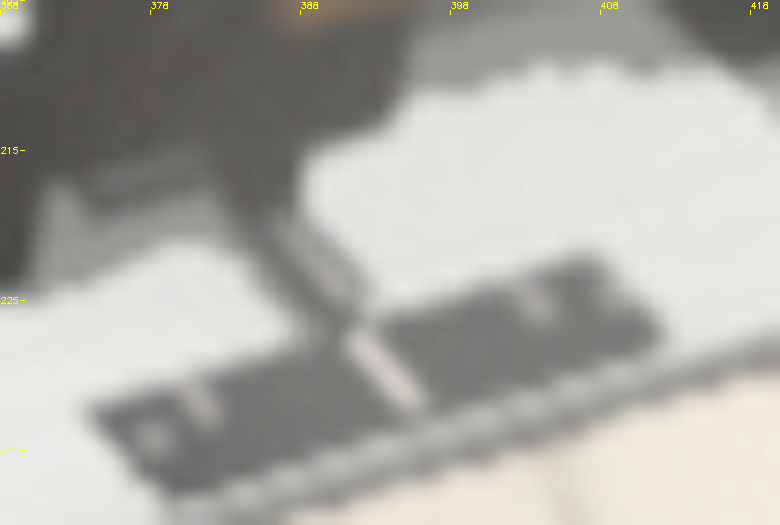

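```bash
python3 - <<'E'
from rect import *
d=ld("k4")
for z in(.018,.020):
    ims=rect(d,z,.015,.045,-.08,-.02,10000); 
    g=cv2.cvtColor(ims,cv2.COLOR_BGR2GRAY).astype(float)
    for x in(.028,.032,.036):
        r=int((x-.015)*1e4); pr=g[r-10:r+10].mean(0); print(z,x,[(round(-80+i/10,1),int(pr[i])) for i in range(220,420,7)])
a=rect(d,.020,.015,.045,-.085,-.015,10000);b=rect(d,.014,.040,.065,-.085,-.015,10000)
im=np.clip(np.vstack([a,b])*1.5,0,255).astype(np.uint8)
for i in range(0,700,50): cv2.line(im,(i,0),(i,600),(0,200,200),1)
cv2.imwrite("pics/r4.png",im)
T=ld("top")
a=rect(T,.020,.015,.045,-.135,-.065,10000);im=np.clip(a*1.5,0,255).astype(np.uint8)
for i in range(0,700,50): cv2.line(im,(i,0),(i,600),(0,200,200),1)
cv2.imwrite("pics/r5.png",im)
E
```

```text
0.018 0.028 [(-58.0, 120), (-57.3, 111), (-56.6, 104), (-55.9, 96), (-55.2, 89), (-54.5, 84), (-53.8, 81), (-53.1, 79), (-52.4, 80), (-51.7, 82), (-51.0, 86), (-50.3, 91), (-49.6, 96), (-48.9, 100), (-48.2, 102), (-47.5, 104), (-46.8, 105), (-46.1, 105), (-45.4, 106), (-44.7, 108), (-44.0, 113), (-43.3, 118), (-42.6, 125), (-41.9, 132), (-41.2, 139), (-40.5, 144), (-39.8, 147), (-39.1, 150), (-38.4, 152)]
0.018 0.032 [(-58.0, 110), (-57.3, 103), (-56.6, 98), (-55.9, 93), (-55.2, 88), (-54.5, 83), (-53.8, 81), (-53.1, 80), (-52.4, 80), (-51.7, 83), (-51.0, 87), (-50.3, 92), (-49.6, 98), (-48.9, 103), (-48.2, 106), (-47.5, 107), (-46.8, 108), (-46.1, 107), (-45.4, 107), (-44.7, 108), (-44.0, 112), (-43.3, 117), (-42.6, 123), (-41.9, 131), (-41.2, 138), (-40.5, 143), (-39.8, 147), (-39.1, 150), (-38.4, 152)]
0.018 0.036 [(-58.0, 111), (-57.3, 103), (-56.6, 98), (-55.9, 93), (-55.2, 88), (-54.5, 83), (-53.8, 80), (-53.1, 79), (-52.4, 81), (-51.7, 84), (-51.0, 90), (-50.3, 96), (-49.6, 102), (-48.9, 107), (-48.2, 110), (-47.5, 111), (-46.8, 110), (-46.1, 108), (-45.4, 107), (-44.7, 109), 
[... 647 characters left out ...]
, (-52.4, 88), (-51.7, 93), (-51.0, 98), (-50.3, 102), (-49.6, 105), (-48.9, 106), (-48.2, 106), (-47.5, 106), (-46.8, 107), (-46.1, 109), (-45.4, 113), (-44.7, 119), (-44.0, 126), (-43.3, 133), (-42.6, 140), (-41.9, 145), (-41.2, 149), (-40.5, 150), (-39.8, 152), (-39.1, 152), (-38.4, 153)]
0.02 0.036 [(-58.0, 95), (-57.3, 89), (-56.6, 86), (-55.9, 82), (-55.2, 80), (-54.5, 79), (-53.8, 80), (-53.1, 84), (-52.4, 89), (-51.7, 95), (-51.0, 101), (-50.3, 106), (-49.6, 109), (-48.9, 110), (-48.2, 109), (-47.5, 109), (-46.8, 108), (-46.1, 109), (-45.4, 112), (-44.7, 118), (-44.0, 126), (-43.3, 133), (-42.6, 140), (-41.9, 146), (-41.2, 149), (-40.5, 150), (-39.8, 151), (-39.1, 152), (-38.4, 152)]
```

View pics/r4.png

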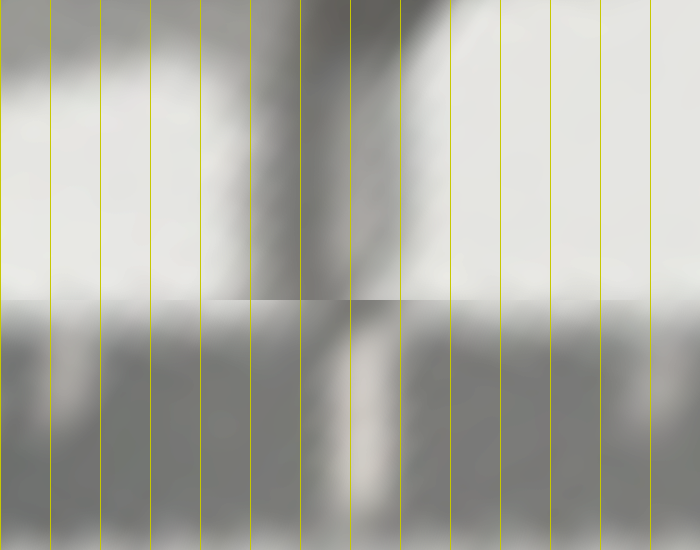

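View pics/r5.png

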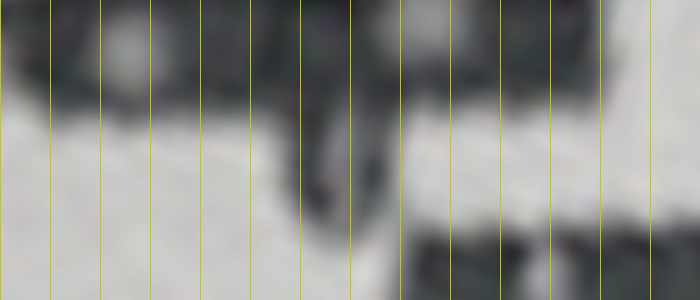

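```bash
python3 -m jog '[{"grip":0.58,"x":0,"y":0.5,"z":0,"rx":0,"ry":0,"rz":0},{"grip":0.605,"x":-1,"y":0,"z":0,"rx":0,"ry":0,"rz":0},{"grip":0.63,"x":-1,"y":0,"z":0,"rx":0,"ry":0,"rz":0},{"grip":0.63,"x":0,"y":0,"z":0,"rx":0,"ry":0,"rz":0}]' 80
python3 go.py .5458 .1007 .045 12.5;python3 disp.py k5
```

```text
time: 18.92
eef_pos: [0.5373, 0.0974, 0.2003]
tcp_rot: [0.994, 0.108, -0.003, -0.0]
contact_force: [-13.4, -2.4, 14.0]
opening: 0.369
t 18.9167 F [-13.4  -2.4  14. ] open 0.369
grasp pt now [0.5362 0.0973 0.0453] yaw 12.450369842371694
turn (tool rv deg) [-0.05  0.4  -0.05]
shift mm, current tool axes [ 9.  -1.4  0.2]  desired axes [ 9.  -1.4  0.3]
match 0.985 du 19.40 dv -5.90 disp 0.0511 resid [-0.02 -0.05]
match 0.989 du 19.40 dv -5.80 disp 0.0510 resid [-0.06 -0.14]
match 0.984 du 19.40 dv -6.10 disp 0.0513 resid [0.05 0.13]
```

```bash
python3 -m jog '[{"grip":0.65,"x":-0.6,"y":0,"z":0,"rx":0,"ry":0,"rz":0},{"grip":0.7,"x":-0.5,"y":0,"z":0,"rx":0,"ry":0,"rz":0},{"grip":0.8,"x":0,"y":0,"z":0,"rx":0,"ry":0,"rz":0},{"grip":0.8,"x":0,"y":0,"z":0,"rx":0,"ry":0,"rz":0},{"grip":0.8,"x":0,"y":0,"z":0,"rx":0,"ry":0,"rz":0}]' 80
python3 go.py .5458 .1007 .045 12.5;python3 disp.py k6; python3 - <<'E'
from rect import *
d=ld("k6")
crop(d["frame"],330,160,90,80,8,"pics/m1.png")
a=rect(d,.0188,.015,.045,-.085,-.015,10000);b=rect(d,.014,.040,.065,-.085,-.015,10000)
im=np.clip(np.vstack([a,b])*1.5,0,255).astype(np.uint8)
for i in range(0,700,50): cv2.line(im,(i,0),(i,600),(0,200,200),1)
cv2.imwrite("pics/r6.png",im)
E
```

```text
time: 19.38
eef_pos: [0.536, 0.0967, 0.2007]
tcp_rot: [0.994, 0.108, -0.005, 0.0]
contact_force: [-17.5, -6.5, 18.4]
opening: 0.318
t 19.3833 F [-17.5  -6.5  18.4] open 0.318
grasp pt now [0.5345 0.0965 0.0457] yaw 12.351904423188541
turn (tool rv deg) [-0.05  0.53 -0.15]
shift mm, current tool axes [10.5 -1.8  0.6]  desired axes [10.5 -1.8  0.7]
match 0.985 du 19.40 dv -5.90 disp 0.0511 resid [-0.02 -0.05]
match 0.989 du 19.30 dv -5.80 disp 0.0508 resid [-0.03 -0.11]
match 0.983 du 19.30 dv -6.10 disp 0.0510 resid [0.04 0.16]
```

View pics/m1.png

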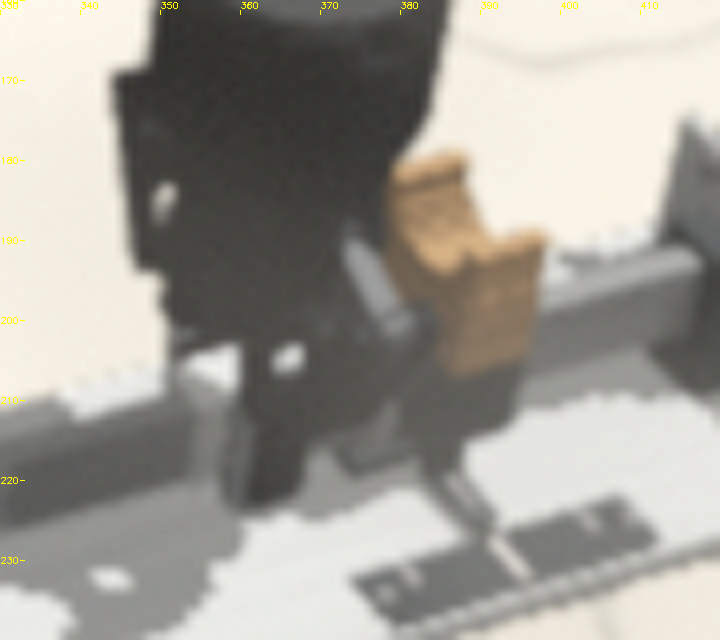

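View pics/r6.png

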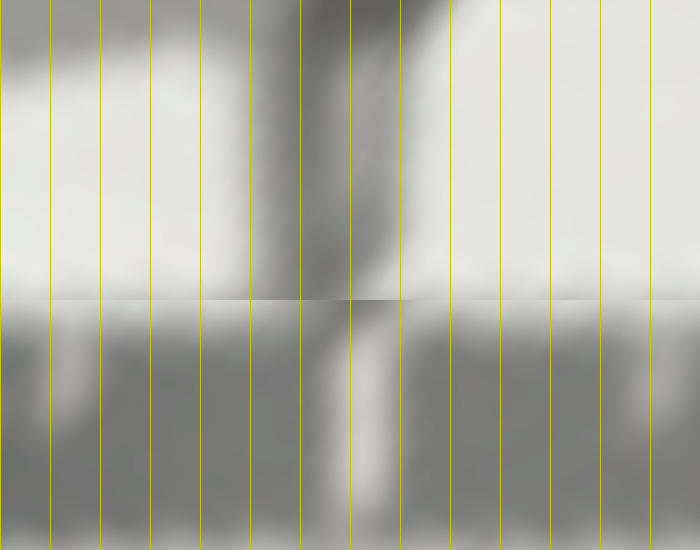

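```bash
python3 -m jog '[{"grip":0.8,"x":0,"y":0,"z":0,"rx":0,"ry":0,"rz":0},{"grip":0.8,"x":0,"y":0,"z":0,"rx":0,"ry":0,"rz":0}]' 60
python3 - <<'E'
from h import *
d=read_camera("scene");np.savez("k7.npz",**d)
crop(d["frame"],345,185,50,45,15,"pics/m2.png")
t=read_camera("top");np.savez("top11.npz",**t)
crop(t["frame"],160,200,100,70,7,"pics/m3.png")
E
```

```text
time: 19.6
eef_pos: [0.536, 0.0967, 0.2007]
tcp_rot: [0.994, 0.108, -0.005, 0.0]
contact_force: [-18.3, -6.0, 19.5]
opening: 0.321
```

View pics/m2.png

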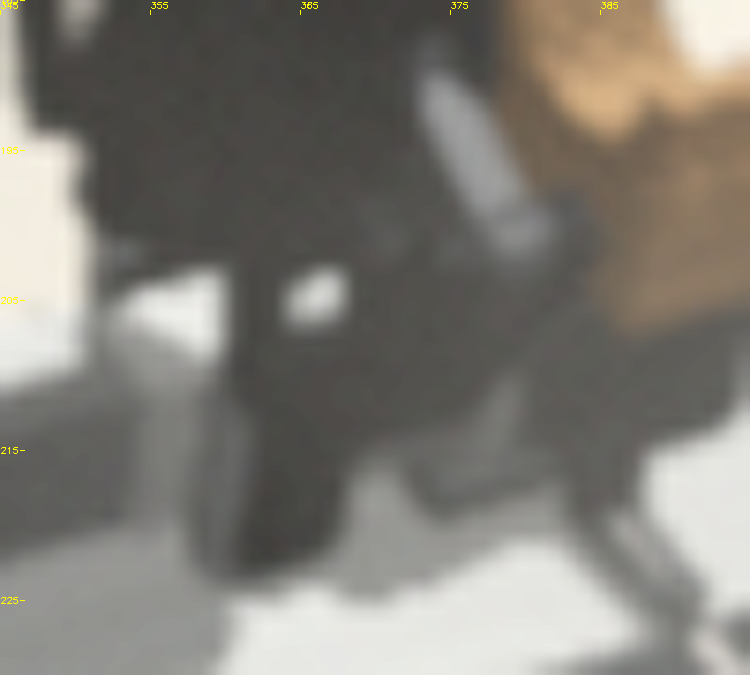

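View pics/m3.png

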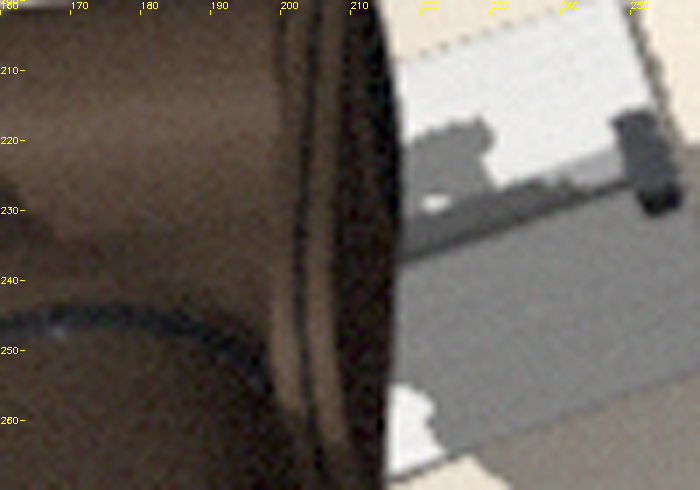

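```bash
python3 - <<'E'
from h import *
d=ld("k7");cv2.imwrite("pics/z.png",d["frame"][:,:,::-1]); from disp import disp; disp(d["frame"])
E
```

```text
match 0.985 du 19.30 dv -5.90 disp 0.0509 resid [ 0.   -0.02]
match 0.989 du 19.30 dv -5.80 disp 0.0508 resid [-0.03 -0.11]
match 0.983 du 19.30 dv -6.10 disp 0.0510 resid [0.04 0.16]
```

View pics/z.png

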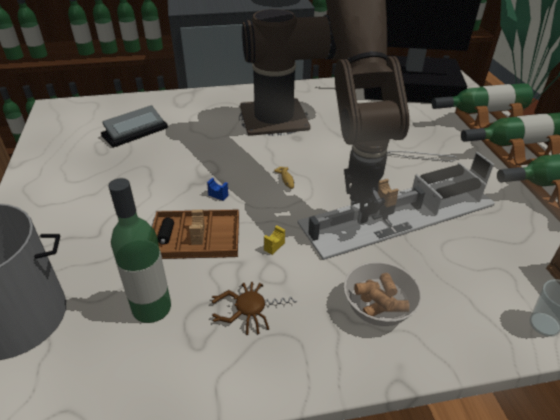

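Everything else is where it was. The rest is seated at (386,193), the pointer meets the long line at about (392,226), and the gripper is holding the leg and lever.

```bash
python3 -c "
from plant import *
s=get_state();print(s['time'],s['opening'],s['contact_force']);print(sign_off())"
```

```text
19.7 0.3201741578501874 [-18.28889248  -5.61479856  18.38979616]
the job is handed in; nothing more can be done
None
```

I set up the cradle and handed the job in at 19.7 s, with the gripper still holding leg and lever (60 N grip set). The checks passed with two uncertainties: the pointer position is good only to about 0.6 mm, and I judged the lever shut from the grip width because it was out of view.

- **Neck rest:** I took the smaller beech rest from the tray and pressed it down onto the spigot. The first try landed on the spigot's step (about 22 N), so I lifted it, shifted it 2 mm sideways and seated it. It reached the expected seated height under about 13 N, and the last pictures show it flush on the leg.
- **Leg position:** I slid the leg about 51 mm, pushing it by the rest. I then pressed one finger on the grip bar, trimmed the leg back about 1 mm, and closed the lever in steps while holding it.
    - **Creep:** The leg moved only about 0.2 mm in the final squeeze.
    - **Pointer against the line:** The pointer stands at the long line to within about 0.5 mm. My top and scene camera estimates disagreed by about 1 mm or more, so I aimed between them.
- **Lever:** The pinch stopped at a reading of about 27 mm, against the stated 30 mm. I take that as fully shut with some squeeze in the pads, since an open lever would read wider and the bare bar narrower (about 22 mm, estimated from the pictures).
- **Forces and surroundings:** The wrist force was about 27 N at the end, because I left the arm pressing lightly on the grip. The other things on the counter and in the tray look undisturbed in the last picture.

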